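# Unlock the sink splash shield and raise it to its mark

### The job

The clear splash shield in front of the sink is locked down by the steel T-key standing in the lock bracket: turn the key until its flat foot lines up with the slot, draw it up out of the lock and set it down gently in the shallow grey tray. Then raise the shield from under its lower rail until the underside of that rail is level with the tip of the small dark pointer on the guide post, and leave it there. Do not push the tumbler, stone, brush, spray bottle, wrench, plunger cup or jar about or knock them over.

Things in the scene. Friction and masses are not known exactly. Their poses are not given: they have to be found in the camera images.
- unit: The fixed sink unit. Origin on the counter at the middle of the shield's width, at the front of the guide posts; its -x faces the robot, +x goes over the steel basin behind, z up. Posts 22 mm square at y = +-215 mm, 465 mm high, with a crossbar on top.
- lock (a point): Centre of the lock slot at unit (-95, 130, 96) mm, on the top face of the shelf where the key's foot stands; axes as the unit's. The fixed steel bracket is 116 mm wide (y), from unit x = -160 to -40 mm, 118 mm high. A guard plate covers the foot (underside 16, top 22 mm above the shelf). Slot along x, 26 mm wide, 110 mm long. 100 mm between the side cheeks: the foot can turn right round.
- sash (a joint): The shield's height in m: 0 as locked down (underside of the lower rail 75 mm above the counter), grows as it rises, end stop at 0.24. Counterbalanced: about 4 N of friction (2 to 7 N of push up), stays where it is left. While the key is in the lock it cannot rise.
- sash_edge (a point): Middle of the lower front edge of the shield's rail (unit x = -34, y = 0 mm); moves with it. Rail: level aluminium bar, unit x = -34 to 0, 20 mm high, y = -200 to +200 mm; push up under it anywhere beside the lock. Clear panel above it at x = 9 to 15 mm, to 158 mm above the rail's underside. At y = 130 mm a tongue 18 mm wide juts forward into the lock slot under the key and rises along.
- mark (a point): Tip of the small dark pointer clamped on the guide post at unit y = -215 mm: a level blade 3 mm thick, whose mid-height is the height wanted for the underside of the shield's rail. Fixed, 190 to 265 mm above the counter. Clamp 34 mm square, 24 mm high.
- key: Steel T-key, about 150 g, upright. Origin under the centre of its foot, x along the foot, z up the stem. Foot: flat bar 70 x 18 x 10 mm high; stem 14 mm round; on top a flat paddle 44 mm long (x), 14 mm thick (y), 56 to 90 mm above the foot's underside: grip it across its thickness. At the start it stands in the lock, foot at more than 50 degrees to the slot.
- key_grip (a point): Centre of the key's paddle, 73 mm above the underside of its foot.
- tray: Shallow grey plastic tray, fixed, 180 (x) x 140 (y) x 30 mm high, walls 6 mm, inner floor about 6 mm above the counter; origin under its centre.
- tumbler: Clear glass tumbler, open upwards, 68 mm across the rim, 95 mm high; origin under its centre. Stands in front of the shield. Fragile bystander.
- stone: Grey stone sharpener block, 70 x 50 x 25 mm high, lying flat; origin under its centre. Lies in front of the shield. Bystander, low enough to work above.
- brush: Wooden scrubbing brush block with pale bristles down, 150 x 55 x 42 mm high; origin under its centre, x along it. Bystander.
- spray: Blue spray bottle with white trigger head, 72 mm across, 202 mm high; origin under its centre. Bystander.
- wrench: Steel wrench lying flat, 180 mm long along its x. Bystander.
- plunger: Black plastic plunger cup without its stick, 116 mm across, 85 mm high; origin under its centre. Bystander.
- jar: White jar with steel lid, 72 mm across, 90 mm high; origin under its centre. Bystander.
There are look-alikes about, which are no part of the job. Of the things shaped like the tray, the grey one is meant.

How it is judged (in metres and radians):
On the way, in this order (a step that is already met when the one before it is completed fails the run):
1. the key is drawn up out of the lock while the shield is still down (z of key in the frame of unit above 0.125 m and value of joint sash below 0.012 m), for 0.1 s.
2. the key rests in the tray, let go, with the shield still down (x of key in the frame of tray between -0.08 and 0.08 m and y of key in the frame of tray between -0.06 and 0.06 m and x of key_grip in the frame of tray between -0.1 and 0.1 m and y of key_grip in the frame of tray between -0.08 and 0.08 m and z of key in the frame of tray below 0.035 m and linear speed of key below 0.03 m/s and contact force between the fingers and key below 0.1 N and value of joint sash below 0.012 m), for 0.2 s.
At the end, for the whole second after the job is handed in: The key rests inside the tray, and the shield stands still with the underside of its lower rail within 12 mm of the height of the pointer's tip (x of key in the frame of tray between -0.08 and 0.08 m and y of key in the frame of tray between -0.06 and 0.06 m and x of key_grip in the frame of tray between -0.1 and 0.1 m and y of key_grip in the frame of tray between -0.08 and 0.08 m and z of key in the frame of tray below 0.035 m and linear speed of key below 0.03 m/s and z of sash_edge in the frame of mark between -0.012 and 0.012 m and velocity of joint sash between -0.01 and 0.01 m/s); the robot touches nothing.
It fails at once if a bystander pushed more than 30 mm (distance of any of tumbler, stone, brush, spray, wrench, plunger, jar from where it was at the start of the episode above 0.03 m).
It fails at once if an upright bystander tipped over (angle between any of tumbler, spray, jar, plunger's own z axis and vertical above 0.5 rad).
It fails at once if the key dropped from a height or flung (linear speed of key above 1.3 m/s).
It also fails if it takes over 62 s, if anything falls off the work surface, if the arm or the gripper's body presses on something with over 40 N, if the wrist force passes 120 N, or if a joint passes its speed limit or range.

### The arm

A 6-joint arm with a two-finger parallel gripper is mounted at the origin on the work surface. World frame = base frame: x ahead of the robot, y to its left, z up, the work surface at z = 0. Lengths are in mm, angles in rad, forces in N, time in s.
With the tool pointing down it reaches from about 350 to 975 mm from the base axis. Payload 7.1 kg.
Tool frame: the origin (TCP) lies at the very end of the fingers, on their centre line; the grasp point (between the pads) lies 19 mm behind it (ctrl.grip_point_offset is the distance from the TCP to the grasp point, in mm); x points along the fingers, y is the direction in which the jaws open and shut, and the axes are right-handed (so a half turn about x gives the same grasp; the last joint's range is limited). The gripper opens to 88 mm and grips with 3 to 60 N. Pads are 20 mm wide; open, the fingers measure 115 mm over their backs; the gripper's body (75 mm by 178 mm) begins 61 mm behind the grasp point.
Start: joints at [1.145, 0.423, 1.63, -0, 1.089, -0.019], TCP at [247.263, 573.991, 222.675] pointing down, gripper open.
Joint ranges: [-3, 3], [-0.9, 2.11], [0.09, 2.58], [-1.31, 4.45], [0.11, 2.69], [-2.54, 2.54]. Speed limits (rad/s): [2.39, 2.39, 3.01, 3.14, 3.14, 3.14].

### API

Orientations are given as a rotation vector (axis times angle).
In Python, from workcell import ctrl, vision, workorder gives the robot as it stands.
- The arm moves only by the shell command python3 -m crank 'ROWS'. ROWS is JSON, a list of rows, each a list of 3 entries, a list of its own where there are three numbers: the shift along the tool's x, y, z in m, then the turn, a rotation vector about the tool's x, y, z in rad, then the finger opening in m, from 0 to 0.0878. In form: [[[dx, dy, dz], [wx, wy, wz], jaw], ...]. A call has exactly 8 rows; each row shifts and turns the commanded pose from where the row before left it, along the tool's axes as they then stand; what a row does not reach is not made up. A row lasts 1/12 s, in which the tool goes at most 41.7 mm and 7.16 degrees, less where a joint would pass 70% of its speed; a pose out of reach is approached as far as the arm can. A call with a gripper value outside its range is refused whole. The fingers move at their own pace and stop on an object; the grip force is fixed at half the most. Time passes only in rows, so rows that do not move let the fingers close, or fill a call up. It gives the time, the measured TCP pose, the force and the opening at its end, in the units of the state.
- ctrl.get_obs(): the state, without advancing time (a new reading comes with each control period).
- vision.get_image(name): name is "scene" or "top" or "wrist"; returns a dict with "img" (480x640x3 uint8, blue, green, red), "mtx" (3x3 intrinsics, pixels), "rvec" (rotation vector, rad) and "tvec" (3), from world to camera coordinates, as OpenCV has them; the wrist camera has in their place "hand_eye" (4x4, takes a point from camera to tool coordinates, whose origin is the TCP and whose axes are the tool frame's). Camera axes: x right, y down, z forward; pixel columns grow to the right and rows downward; lengths in mm; the calibration is good to about 2 mm. A picture is of the moment at which its call begins: read the wrist's pose just before it. There is no depth.
- workorder.close_job(): hands the job in, once; it reports no verdict.
The state is a dict: "t": time; "qpos": joint angles; "qvel": joint speeds; "joint_torque": joint torques, N m; "ee_pos": TCP position; "orientation": TCP orientation; "ft_force": force on the tool from outside, world axes, zero at the start; "moment": the same for the moment, N m; "width": finger opening in mm.
Only numpy, scipy, OpenCV 4.12 (cv2) and the standard library are available. Lean on these libraries where they do the work, as an engineer would, in place of code of your own. Each camera call takes 0.05 s, during which the arm holds its last target.

## Working session

There is one attempt and no reset: what is moved stays moved. The work goes in short steps, Python scripts to look and compute and a shell command to move; the robot and the scene stay as the last step left them, time stands still between calls to the robot, and variables do not carry over. Pictures are saved under pics/ and viewed, and the job is handed in when it is done.

```bash
ls; mkdir -p pics; python3 - <<'E'
from workcell import ctrl, vision
import cv2
print(ctrl.get_obs())
for n in ["scene","top","wrist"]:
    d=vision.get_image(n); cv2.imwrite(f"pics/{n}0.png",d["img"])
    print(n,{k:v for k,v in d.items() if k!="img"})
print(ctrl.get_obs()["t"])
E
```

```text
pics
{'t': 0.0, 'qpos': array([ 1.14495856e+00,  4.23795379e-01,  1.63071949e+00,  1.57427193e-05,
        1.08856977e+00, -1.90023801e-02]), 'qvel': array([ 0.00018422,  0.00140092, -0.00171954,  0.00031956, -0.00060042,
        0.00038532]), 'joint_torque': array([-2.91651158e-03, -5.44642532e+01, -2.73645955e+01,  6.43275375e-02,
        2.30089843e-02, -1.26802602e-04]), 'ee_pos': array([247.05644471, 573.48375653, 221.91848746]), 'orientation': array([ 0.31800236,  1.54747831, -0.32029645]), 'ft_force': array([-0.09181364, -0.25491818, -0.05949372]), 'moment': array([-0.01569573,  0.00892785,  0.05095822]), 'width': 87.70042549416526}
scene {'mtx': array([[509.101819  ,   0.        , 321.81704455],
       [  0.        , 509.101819  , 234.67077706],
       [  0.        ,   0.        ,   1.        ]]), 'rvec': array([ 2.10485926,  1.48280391, -0.48802067]), 'tvec': array([-140.55781765, -232.02745152, 1713.10227868])}
top {'mtx': array([[492.0544955 ,   0.        , 311.95256908],
       [  0.        , 492.0544955 , 241.737302  ],
       [  0.        ,   0.        ,   1.        ]]), 'rvec': array([ 2.06057764, -2.17128794,  0.2266701 ]), 'tvec': array([  17.40705617,  467.25510153, 1482.68807034])}
wrist {'mtx': array([[355.4700786 ,   0.        , 316.20272058],
       [  0.        , 355.4700786 , 239.41695173],
       [  0.        ,   0.        ,   1.        ]]), 'hand_eye': array([[ 1.26613430e-03, -2.94522958e-01,  9.55643565e-01,
        -1.62706967e+02],
       [ 9.99998863e-01,  1.15585648e-03, -9.68673498e-04,
        -4.49531591e-01],
       [-8.19290219e-04,  9.55643705e-01,  2.94524087e-01,
        -8.17769025e+01],
       [ 0.00000000e+00,  0.00000000e+00,  0.00000000e+00,
         1.00000000e+00]])}
0.15
```

View pics/scene0.png

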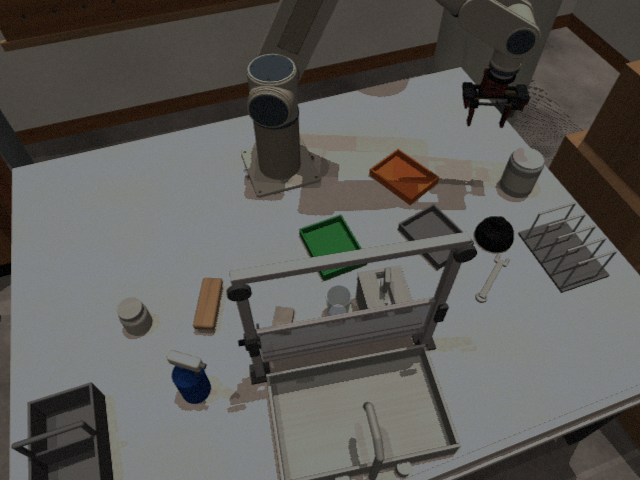

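View pics/top0.png

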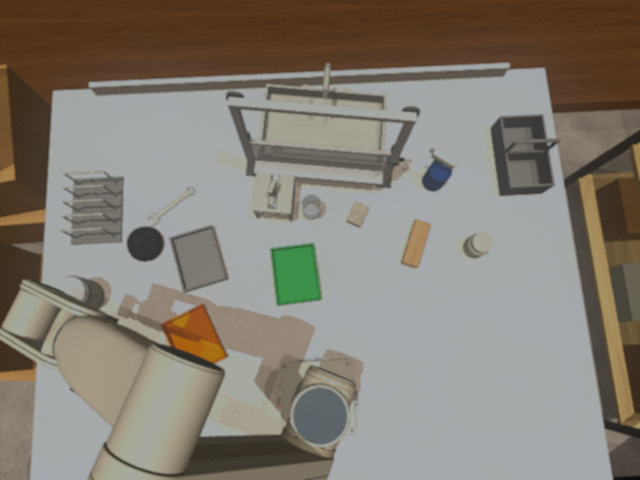

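View pics/wrist0.png

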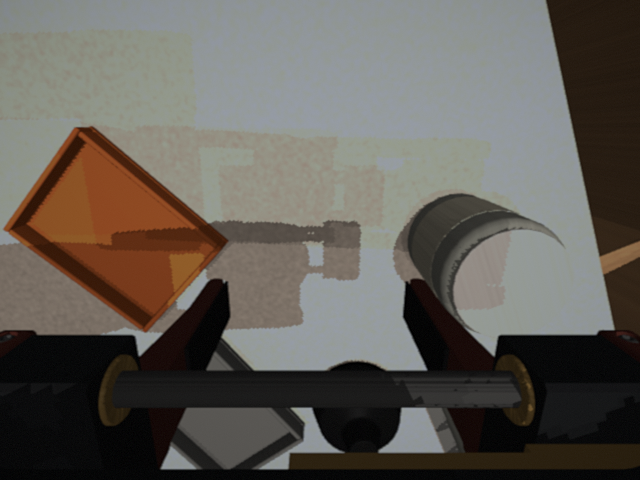

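The top view shows the unit at the top centre, the bracket and key at about (272,195), the grey tray at (199,258) and the tumbler at (311,206). I'll zoom in to measure.

```bash
cat > h.py <<'E'
import numpy as np,cv2
from workcell import ctrl,vision
from scipy.spatial.transform import Rotation as R
def cam(n):
    o=ctrl.get_obs(); d=vision.get_image(n)
    if n=="wrist":
        T=np.eye(4);T[:3,:3]=R.from_rotvec(o["orientation"]).as_matrix();T[:3,3]=o["ee_pos"]
        W=np.linalg.inv(T@d["hand_eye"]);d["rvec"]=cv2.Rodrigues(W[:3,:3])[0].ravel();d["tvec"]=W[:3,3]
    return d
def proj(d,P): return cv2.projectPoints(np.atleast_2d(np.array(P,float)),d["rvec"],d["tvec"],d["mtx"],None)[0][:,0]
def back(d,uv,z):
    Rm=cv2.Rodrigues(d["rvec"])[0];c=-Rm.T@d["tvec"]
    v=Rm.T@np.linalg.inv(d["mtx"])@np.array([uv[0],uv[1],1.]);return c+v*(z-c[2])/v[2]
def crop(d,x,y,w,h,s,name,img=None):
    i=(d["img"] if img is None else img)[y:y+h,x:x+w];cv2.imwrite("pics/"+name,cv2.resize(i,None,fx=s,fy=s,interpolation=cv2.INTER_CUBIC))
E
python3 - <<'E'
from h import *
import pickle
t=cam("top");s=cam("scene");pickle.dump((t,s),open("ts.pkl","wb"))
crop(t,160,80,266,200,3,"topz.png");crop(s,220,220,266,200,3,"scz.png")
E
```

```text
(no output)
```

View pics/topz.png

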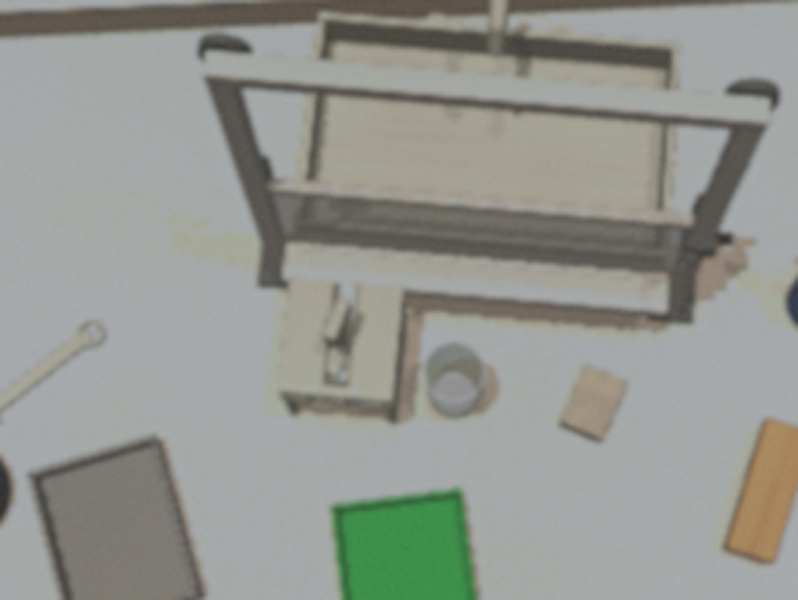

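View pics/scz.png

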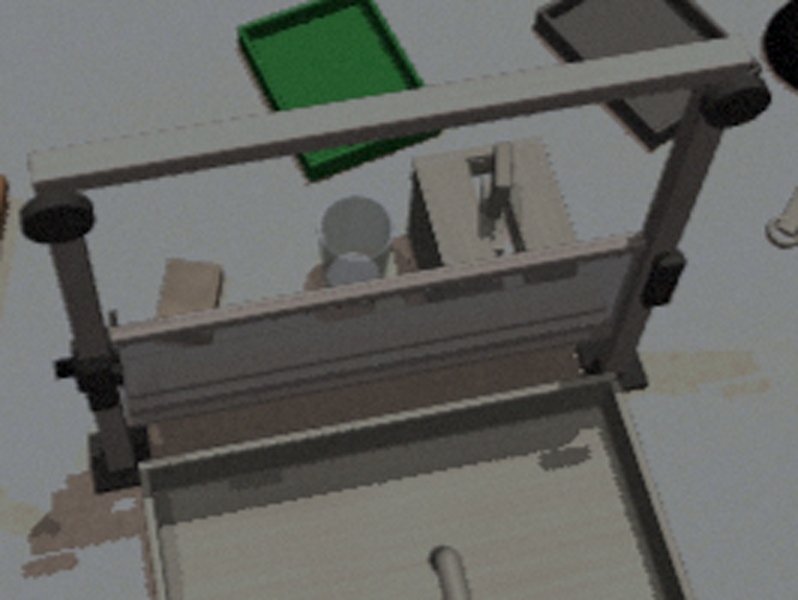

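```bash
cat > fit.py <<'E'
from h import *
import pickle
from scipy.optimize import least_squares
t,s=pickle.load(open("ts.pkl","rb"))
T=[((258,286),(0,226,0)),((692,321),(0,-226,0)),((668,318),(0,-204,0)),((280,392),(-160,188,118)),((398,402),(-160,72,118)),((405,290),(-40,72,118)),((290,285),(-40,188,118))]
S=[((412,158),(-160,72,118)),((545,140),(-160,188,118))]
def world(p,q):
    c,sn=np.cos(p[2]),np.sin(p[2]);return np.array([p[0]+c*q[0]-sn*q[1],p[1]+sn*q[0]+c*q[1],q[2]])
def f(p):
    r=[]
    for uv,q in T: r+=list(proj(t,world(p,q))[0]-(np.array(uv)/3+[160,80]))
    for uv,q in S: r+=list(proj(s,world(p,q))[0]-(np.array(uv)/3+[220,220]))
    return r
if __name__=="__main__":
    r=least_squares(f,[700,0,0],loss="soft_l1");print(r.x,np.round(np.array(f(r.x)).reshape(-1,2),1))
    p=r.x;np.save("unit.npy",p)
    print("lock",world(p,(-95,130,96)))
    # crossbar/ marks overlay
    im=t["img"].copy();im2=s["img"].copy()
    for q in [(0,-226,465),(0,226,465),(-34,200,95),(-34,-200,95),(-34,-200,75),(-95,130,96),(-150,130,118),(-40,130,118),(0,-215,200),(12,200,233),(12,-200,233)]:
        for d,i in((t,im),(s,im2)):
            u=proj(d,world(p,q))[0];cv2.circle(i,tuple(int(round(a)) for a in u),1,(0,0,255),-1)
    crop(t,160,80,266,200,3,"tf.png",im);crop(s,220,220,266,200,3,"sf.png",im2)
    for c in [(32,475),(158,438),(205,597)]: print("tray top corner",back(t,(160+c[0]/3,80+c[1]/3),30))
    print("tumbler rim",back(t,(160+455/3,80+365/3),95),back(t,(160+455/3,80+395/3),0))
    print("stone",back(t,(160+595/3,80+400/3),25))
E
python3 fit.py
python3 - <<'E'
from h import *
import pickle
t,s=pickle.load(open("ts.pkl","rb"))
crop(t,235,155,80,80,8,"keyt.png"); crop(t,150,210,100,100,6,"trayt.png")
E
```

```text
[ 6.86236231e+02 -4.43072826e+01 -1.60949371e-01] [[ 5.8 -3.1]
 [-2.6 -0.5]
 [-1.3 -0.2]
 [-0.7 -0.3]
 [-1.7  0.4]
 [ 0.6 -0.1]
 [ 1.2 -2.3]
 [-0.5 -2.8]
 [-1.8 -3.6]]
lock [613.29724978  99.23680464  96.        ]
tray top corner [505.41948943 436.75447615  30.        ]
tray top corner [538.54755024 304.19328401  30.        ]
tray top corner [367.00611342 257.66522087  30.        ]
tumbler rim [583.1610398  -12.13731311  95.        ] [577.38861998 -12.01767268   0.        ]
stone [ 557.32005793 -160.39240688   25.        ]
```

View pics/tf.png

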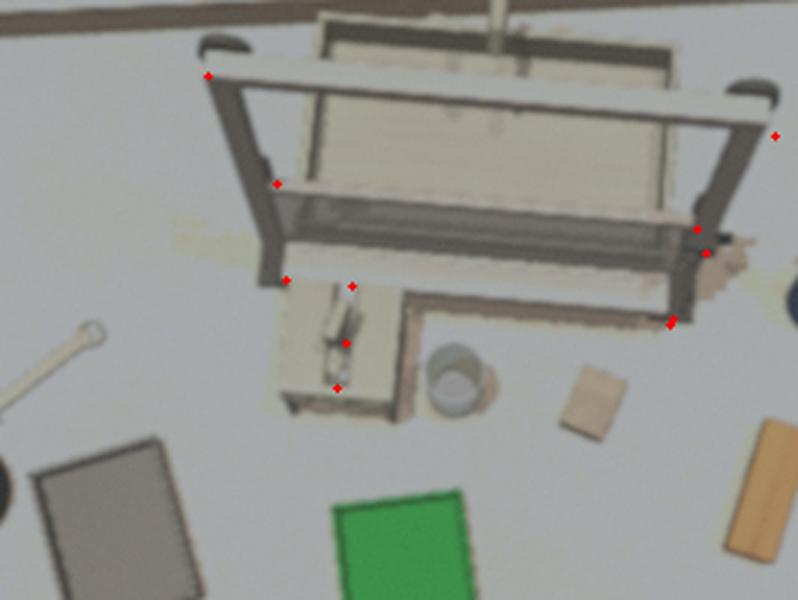

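View pics/keyt.png

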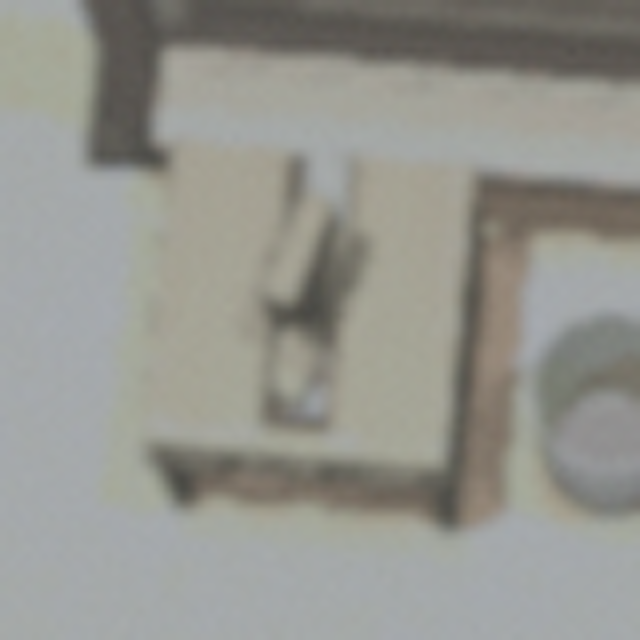

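View pics/trayt.png

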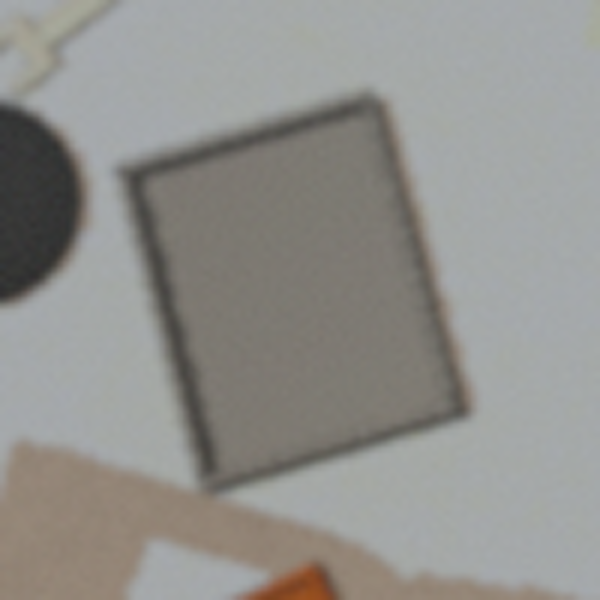

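View pics/sf.png

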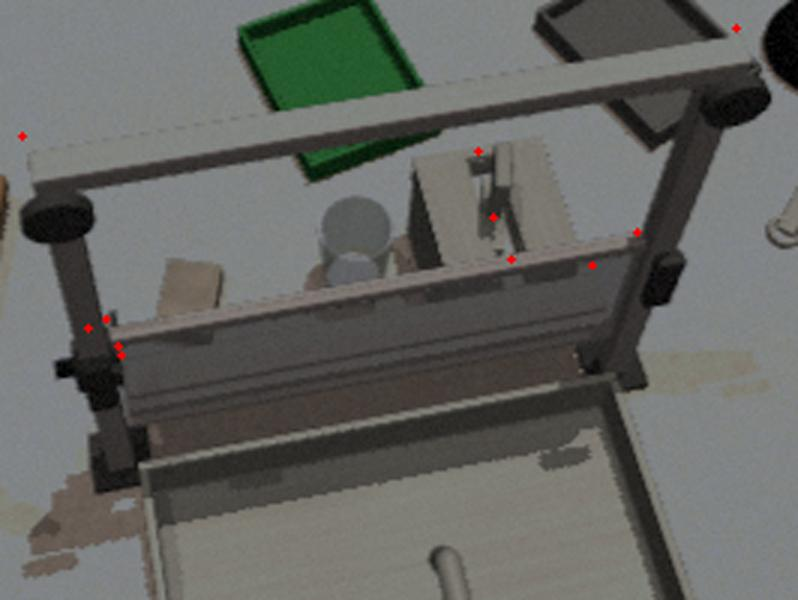

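```bash
sed -i 's/^T=.*/T=[((280,391),(-160,188,118)),((399,402),(-160,72,118)),((405,290),(-40,72,118)),((283,280),(-34,200,75)),((668,313),(-34,-200,75)),((271,186),(12,205,233)),((693,219),(12,-205,233)),((204,78),(0,226,465)),((768,122),(0,-226,465))]/; s/^S=.*/S=[((412,158),(-160,72,118)),((545,140),(-160,188,118)),((640,237),(12,205,233)),((113,334),(12,-205,233))]/' fit.py; python3 fit.py
```

```text
[ 6.92807194e+02 -4.22132395e+01 -1.37765071e-01] [[-0.4 -0.5]
 [-1.7 -1. ]
 [ 0.  -1.5]
 [ 0.7  1.3]
 [-0.6  0.7]
 [-1.4 -1.6]
 [ 1.7 -0.9]
 [-0.3 -1.1]
 [ 1.3 -0.6]
 [-0.4 -1.4]
 [-1.9 -3. ]
 [ 2.6 -2.2]
 [-2.8 -0.6]]
lock [616.56014381  99.60138351  96.        ]
tray top corner [505.41948943 436.75447615  30.        ]
tray top corner [538.54755024 304.19328401  30.        ]
tray top corner [367.00611342 257.66522087  30.        ]
tumbler rim [583.1610398  -12.13731311  95.        ] [577.38861998 -12.01767268   0.        ]
stone [ 557.32005793 -160.39240688   25.        ]
```

View pics/tf.png

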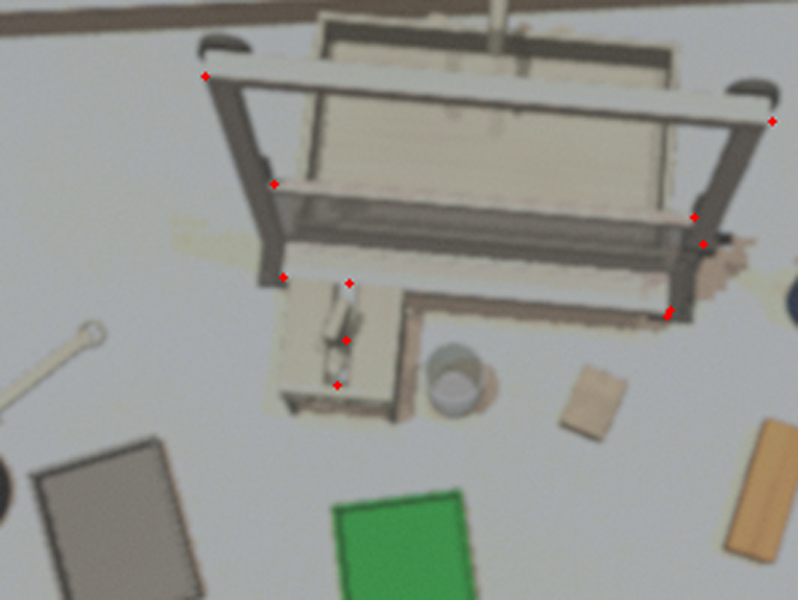

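```bash
cat >> h.py <<'E'
def pose():
    o=ctrl.get_obs();return np.array(o["ee_pos"]),R.from_rotvec(o["orientation"]).as_matrix()
def down(a):
    # tool x down, tool z horizontal at world angle a (rad)
    z=np.array([np.cos(a),np.sin(a),0]);x=np.array([0,0,-1.]);y=np.cross(z,x);return np.c_[x,y,z]
def delta(P,Rt):
    p,Rm=pose();np.set_printoptions(suppress=True,precision=4)
    o=ctrl.get_obs();print("t",round(o["t"],2),"pos",p.round(1),"w",round(o["width"],1),"F",np.round(o["ft_force"],1),"q",np.round(o["qpos"],2))
    print("shift tool mm",(Rm.T@(np.array(P)-p)).round(1),"turn tool",R.from_matrix(Rm.T@Rt).as_rotvec().round(4))
E
python3 - <<'E'
from h import *
p,Rm=pose();print(p,Rm.round(3),np.arctan2(Rm[1,2],Rm[0,2]))
for a in (-.138,): delta((500,115,340),down(a))
E
```

```text
[247.17029321 573.77064328 222.32383829] [[-0.     0.396  0.918]
 [-0.001  0.918 -0.396]
 [-1.    -0.001 -0.   ]] -0.4067928651395558
t 0.25 pos [247.2 573.8 222.3] w 88.0 F [ 0.9 -0.6 -0.2] q [ 1.14  0.42  1.63 -0.    1.09 -0.02]
shift tool mm [-117.5 -321.4  413.7] turn tool [-0.2688 -0.0001  0.0007]
```

```bash
python3 -m crank '[[[-0.012,-0.02,0.03],[0,0,0],0.0878],[[-0.012,-0.02,0.03],[0,0,0],0.0878],[[-0.012,-0.02,0.03],[0,0,0],0.0878],[[-0.012,-0.02,0.03],[0,0,0],0.0878],[[-0.012,-0.02,0.03],[0,0,0],0.0878],[[-0.012,-0.02,0.03],[0,0,0],0.0878],[[-0.012,-0.02,0.03],[0,0,0],0.0878],[[-0.012,-0.02,0.03],[0,0,0],0.0878]]'; python3 -m crank '[[[0,-0.02,0.03],[0,0,0],0.0878],[[0,-0.02,0.03],[0,0,0],0.0878],[[0,-0.02,0.03],[0,0,0],0.0878],[[0,-0.02,0.03],[0,0,0],0.0878],[[0,-0.02,0.03],[0,0,0],0.0878],[[0,-0.02,0.03],[0,0,0],0.0878],[[0,-0.02,0.03],[0,0,0],0.0878],[[0,0.01,0],[0,0,0],0.0878]]'; python3 - <<'E'
from h import *
delta((570,105,320),down(-.138))
E
```

```text
t: 0.92
ee_pos: [404.9, 330.5, 319.3]
orientation: [0.319, 1.547, -0.319]
ft_force: [0.7, 0.5, 1.3]
width: 87.9
t: 1.58
ee_pos: [548.2, 124.0, 318.6]
orientation: [0.322, 1.545, -0.325]
ft_force: [0.2, 0.2, 0.5]
width: 87.6
t 1.58 pos [548.2 124.  318.6] w 87.6 F [0.2 0.2 0.5] q [ 0.2   0.23  1.67 -0.    1.24 -0.96]
shift tool mm [-1.3 -8.7 27.6] turn tool [-0.2744  0.0015  0.0018]
```

```bash
python3 -m crank '[[[0,-0.002,0.007],[-0.07,0,0],0.0878],[[0,-0.002,0.007],[-0.07,0,0],0.0878],[[0,-0.002,0.007],[-0.07,0,0],0.0878],[[0,-0.002,0.007],[-0.064,0,0],0.0878],[[0,0,0],[0,0,0],0.0878],[[0,0,0],[0,0,0],0.0878],[[0,0,0],[0,0,0],0.0878],[[0,0,0],[0,0,0],0.0878]]'; python3 - <<'E'
from h import *
import pickle
d=cam("wrist");pickle.dump(d,open("w1.pkl","wb"));cv2.imwrite("pics/w1.png",d["img"])
print(pose()[0])
E
```

```text
t: 2.25
ee_pos: [569.6, 114.1, 318.7]
orientation: [0.105, 1.568, -0.105]
ft_force: [-0.5, 0.2, 0.5]
width: 87.7
[569.67776519 114.05580843 318.72397526]
```

View pics/w1.png

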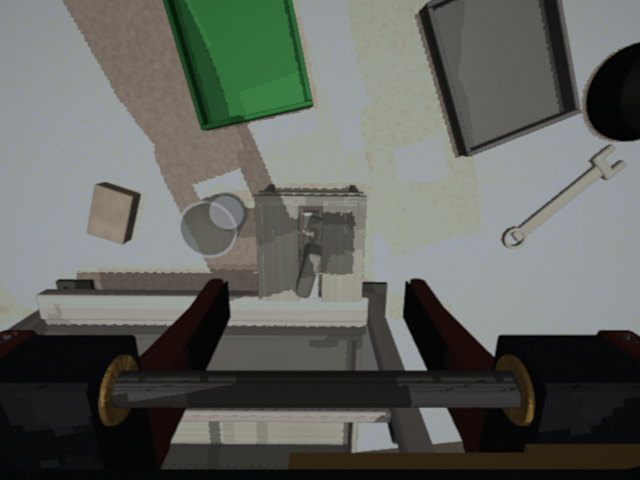

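```bash
cat > ov.py <<'E'
from h import *
from fit import world
import sys
def overlay(d,p,kpts=[],extra=[]):
    im=d["img"].copy();S=4
    im=cv2.resize(im,None,fx=S,fy=S,interpolation=cv2.INTER_CUBIC)
    for q,c in [((-160,188,118),(0,0,255)),((-160,72,118),(0,0,255)),((-150,143,118),(0,255,0)),((-150,117,118),(0,255,0)),((-40,143,118),(0,255,0)),((-40,117,118),(0,255,0)),((-34,200,95),(255,0,0)),((-34,-200,95),(255,0,0)),((-40,72,118),(0,0,255)),((-40,188,118),(0,0,255))]+extra:
        u=proj(d,world(p,q))[0]*S+1.5;cv2.circle(im,tuple(int(round(a)) for a in u),3,c,-1)
    return im
E
python3 - <<'E'
from ov import *
import pickle
d=pickle.load(open("w1.pkl","rb"));p=np.load("unit.npy")
im=overlay(d,p);cv2.imwrite("pics/w1o.png",im[170*4:320*4,220*4:420*4])
E
```

```text
(no output)
```

View pics/w1o.png

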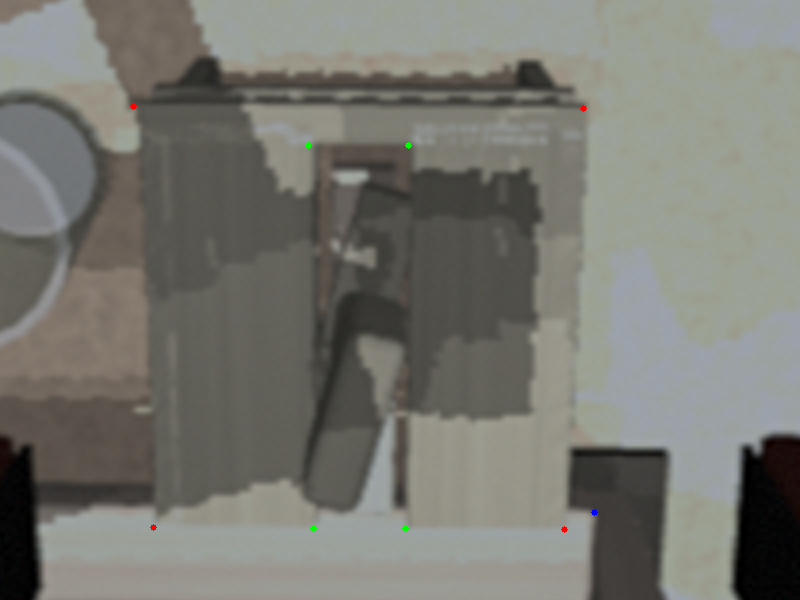

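```bash
cat >> ov.py <<'E'
def box(x,y,z0,z1):
    return np.array([(sx*x,sy*y,z) for z in(z0,z1) for sx,sy in((-1,-1),(1,-1),(1,1),(-1,1))],float)
def keywire(d,im,xy,z0,ang,S=4,foot=True):
    c,s=np.cos(ang),np.sin(ang);M=np.array([[c,-s,0],[s,c,0],[0,0,1]])
    for b,col in ((box(35,9,0,10),(0,255,255)),(box(22,7,56,90),(255,0,255))):
        w=b@M.T+[xy[0],xy[1],z0];u=(proj(d,w)*S+1.5).round().astype(int)
        for i,j in((0,1),(1,2),(2,3),(3,0),(4,5),(5,6),(6,7),(7,4),(0,4),(1,5),(2,6),(3,7)):
            cv2.line(im,tuple(map(int,u[i])),tuple(map(int,u[j])),col,1)
E
python3 - <<'E'
from ov import *
import pickle
d=pickle.load(open("w1.pkl","rb"));p=np.load("unit.npy")
L=world(p,(-95,130,96))
tiles=[]
for a in (50,70,90,110,130,-20):
    im=overlay(d,p);keywire(d,im,L,96,p[2]+np.radians(a));t=im[185*4:305*4,250*4:370*4];t=cv2.resize(t,(264,264));cv2.putText(t,str(a),(5,20),0,.6,(0,0,255),1);tiles.append(t)
cv2.imwrite("pics/kw.png",np.vstack([np.hstack(tiles[:3]),np.hstack(tiles[3:])]))
E
```

```text
(no output)
```

View pics/kw.png

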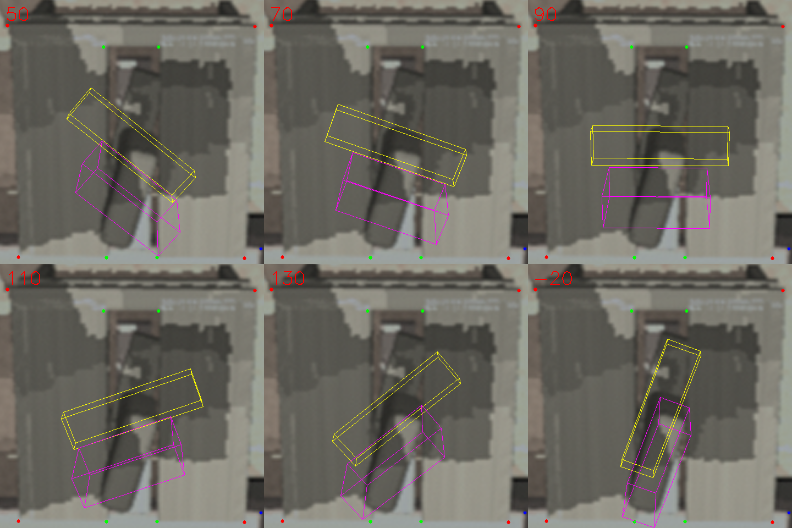

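The wrist view shows the bracket top at (255–365,185–298). The paddle is at about (305,270), looking only about 20° off the slot, which disagrees with the brief's "more than 50°". I'll look closer before deciding.

```bash
python3 -m crank '[[[0.01,-0.001,0.006],[0,0,0],0.0878],[[0.01,-0.001,0.006],[0,0,0],0.0878],[[0.01,-0.001,0.006],[0,0,0],0.0878],[[0.01,-0.001,0.006],[0,0,0],0.0878],[[0.01,-0.001,0.006],[0,0,0],0.0878],[[0.01,-0.001,0.006],[0,0,0],0.0878],[[0.01,0,0],[0,0,0],0.0878],[[0,0,0],[0,0,0],0.0878]]'; python3 - <<'E'
from h import *
import pickle
d=cam("wrist");pickle.dump(d,open("w2.pkl","wb"))
print(pose()[0])
crop(d,150,100,320,240,2.5,"w2.png")
E
```

```text
t: 2.97
ee_pos: [603.9, 102.6, 245.7]
orientation: [0.104, 1.572, -0.105]
ft_force: [-0.6, 0.0, 0.3]
width: 87.7
[604.1408345  102.74664843 246.87114392]
```

View pics/w2.png

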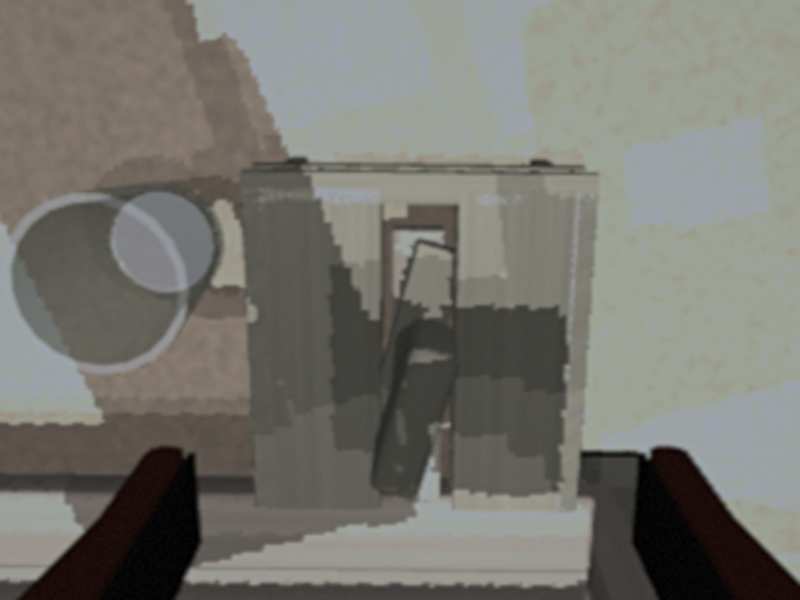

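```bash
python3 - <<'E'
from ov import *
import pickle
d=pickle.load(open("w2.pkl","rb"));p=np.load("unit.npy")
L=world(p,(-95,130,96))
tiles=[]
for a in (-12,-16,-20,-24):
    im=overlay(d,p);keywire(d,im,L,96,p[2]+np.radians(a));t=im[160*4:310*4,235*4:400*4];t=cv2.resize(t,(400,364));cv2.putText(t,str(a),(5,20),0,.6,(0,0,255),1);tiles.append(t[60:])
cv2.imwrite("pics/kw2.png",np.vstack([np.hstack(tiles[:2]),np.hstack(tiles[2:])])[:600])
E
```

```text
(no output)
```

View pics/kw2.png

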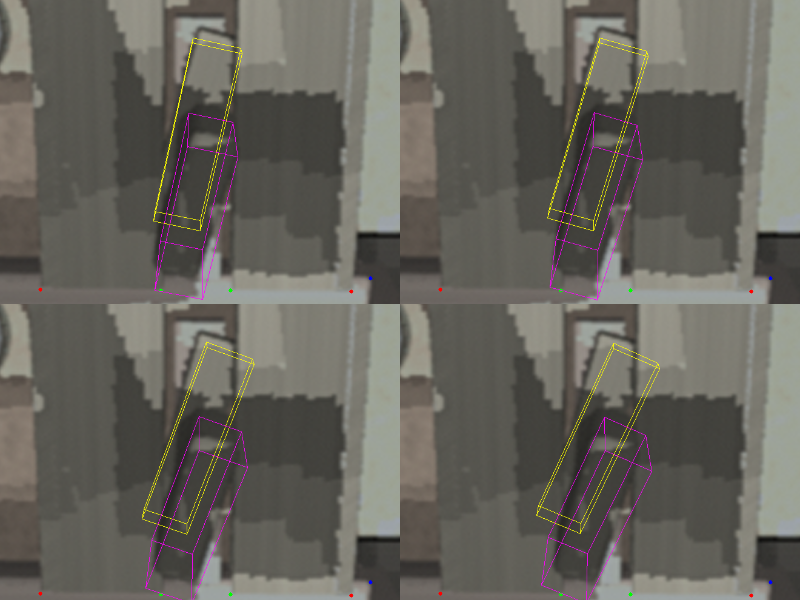

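```bash
python3 - <<'E'
from ov import *
import pickle
d=pickle.load(open("w2.pkl","rb"));p=np.load("unit.npy")
d["img"]=(255*(d["img"]/255.)**0.55).astype(np.uint8)
tiles=[]
for a,dx,dy in ((-16,-4,-2),(-19,-5,-3)):
    L=world(p,(-95+dx,130+dy,96))
    im=overlay(d,p);t0=im.copy();keywire(d,im,L,96,p[2]+np.radians(a))
    t=im[180*4:305*4,275*4:375*4];tiles.append(t)
cv2.imwrite("pics/kw3.png",np.hstack([tiles[0],tiles[1]]))
E
```

```text
(no output)
```

View pics/kw3.png

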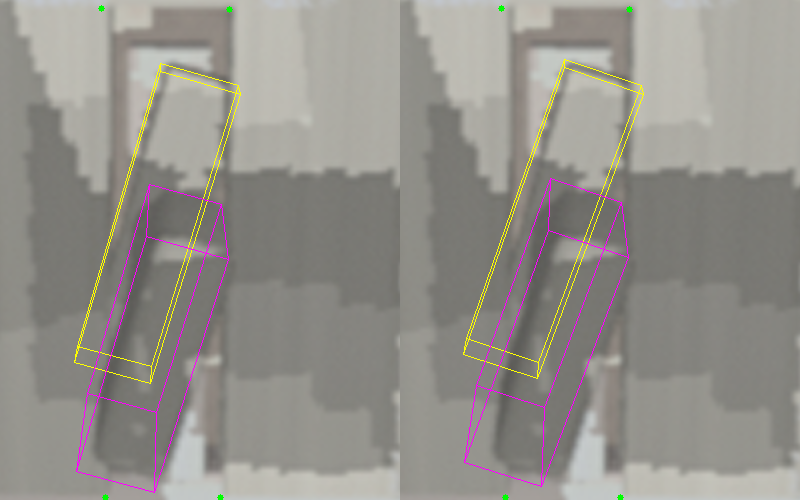

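```bash
python3 - <<'E'
from h import *
from fit import world
p=np.load("unit.npy");w=world(p,(-99,129.5,0));print(w)
delta((w[0],w[1],190),down(p[2]-0.245))
E
```

```text
[612.52937738  99.65543964   0.        ]
t 3.02 pos [604.1 102.7 246.9] w 87.7 F [-0.1  0.1 -0.4] q [ 0.15  0.38  1.63  0.    1.13 -1.29]
shift tool mm [56.8 -1.9  8.9] turn tool [ 0.2496 -0.003   0.0012]
```

```bash
python3 -m crank '[[[0.005,-0.002,0.009],[0,0,0],0.0878],[[0.005,0,0],[0.0625,0,0],0.0878],[[0.01,0,0],[0.0625,0,0],0.0878],[[0.01,0,0],[0.0625,0,0],0.0878],[[0.01,0,0],[0.0625,0,0],0.0878],[[0.01,0,0],[0,0,0],0.0878],[[0.007,0,0],[0,0,0],0.0878],[[0,0,0],[0,0,0],0.0878]]'; python3 - <<'E'
from h import *
import pickle
d=cam("wrist");pickle.dump(d,open("w3.pkl","wb"))
delta((612.5,99.7,149),down(-.383))
d["img"]=(255*(d["img"]/255.)**0.6).astype(np.uint8)
crop(d,190,120,240,180,3.3,"w3.png")
E
```

```text
t: 3.68
ee_pos: [613.0, 99.6, 190.2]
orientation: [0.298, 1.552, -0.3]
ft_force: [-0.5, 0.3, 0.1]
width: 88.1
t 3.73 pos [613.4  99.7 191.1] w 87.9 F [-0.5  0.   1.4] q [ 0.14  0.45  1.66 -0.    1.03 -1.05]
shift tool mm [42.1 -0.4 -0.8] turn tool [ 0.0017 -0.0009  0.0005]
```

View pics/w3.png

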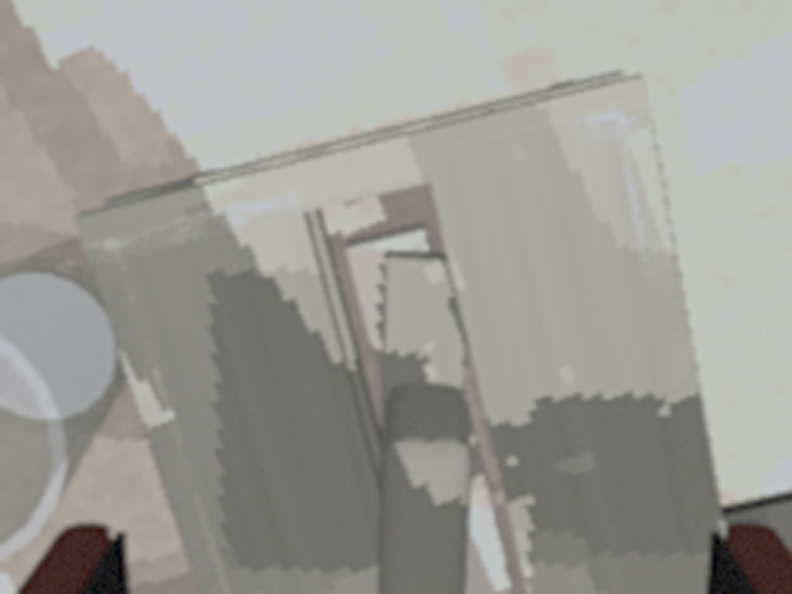

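```bash
python3 -m crank '[[[0.01,0,0],[0,0,0],0.0878],[[0.01,0,0],[0,0,0],0.0878],[[0.01,0,0],[0,0,0],0.0878],[[0.01,0,0],[0,0,0],0.0878],[[0.002,0,0],[0,0,0],0.0878],[[0,0,0],[0,0,0],0.03],[[0,0,0],[0,0,0],0.015],[[0,0,0],[0,0,0],0.005]]'; python3 -m crank '[[[0,0,0],[0,0,0],0.005],[[0,0,0],[0,0,0],0.005],[[0,0,0],[0,0,0],0.005],[[0,0,0],[0,0,0],0.005],[[0,0,0],[0,0,0],0.005],[[0,0,0],[0,0,0],0.005],[[0,0,0],[0,0,0],0.005],[[0,0,0],[0,0,0],0.005]]'
```

```text
t: 4.4
ee_pos: [614.0, 99.9, 150.1]
orientation: [0.3, 1.549, -0.3]
ft_force: [-0.5, 0.0, 1.2]
width: 71.5
t: 5.07
ee_pos: [613.6, 99.8, 149.7]
orientation: [0.3, 1.55, -0.3]
ft_force: [-0.5, 0.0, 0.2]
width: 17.9
```

```bash
python3 -m crank '[[[0,0,0],[0,0,0],0.005],[[0,0,0],[0,0,0],0.005],[[0,0,0],[0,0,0],0.005],[[0,0,0],[-0.04,0,0],0.005],[[0,0,0],[-0.04,0,0],0.005],[[0,0,0],[-0.04,0,0],0.005],[[0,0,0],[-0.04,0,0],0.005],[[0,0,0],[0,0,0],0.005]]'; python3 -m crank '[[[0,0,0],[-0.04,0,0],0.005],[[0,0,0],[-0.04,0,0],0.005],[[0,0,0],[0,0,0],0.005],[[0,0,0],[0,0,0],0.005],[[0,0,0],[0,0,0],0.005],[[0,0,0],[0,0,0],0.005],[[0,0,0],[0,0,0],0.005],[[0,0,0],[0,0,0],0.005]]';python3 - <<'E'
from h import *
import pickle
d=cam("wrist");pickle.dump(d,open("w4.pkl","wb"))
delta((612.5,99.7,149),down(-.138))
d["img"]=(255*(d["img"]/255.)**0.6).astype(np.uint8)
crop(d,190,120,240,180,3.3,"w4.png")
E
```

```text
t: 5.73
ee_pos: [613.4, 99.7, 149.5]
orientation: [0.174, 1.564, -0.174]
ft_force: [-0.3, 1.0, -2.1]
width: 13.8
t: 6.4
ee_pos: [613.6, 99.8, 149.7]
orientation: [0.112, 1.568, -0.112]
ft_force: [-0.4, -0.7, -1.3]
width: 14.3
t 6.45 pos [613.6  99.8 149.7] w 13.7 F [ 0.1 -0.6 -1.8] q [ 0.14  0.51  1.69 -0.    0.95 -1.29]
shift tool mm [ 0.7 -0.3 -1.1] turn tool [-0.0051 -0.0001  0.    ]
```

View pics/w4.png

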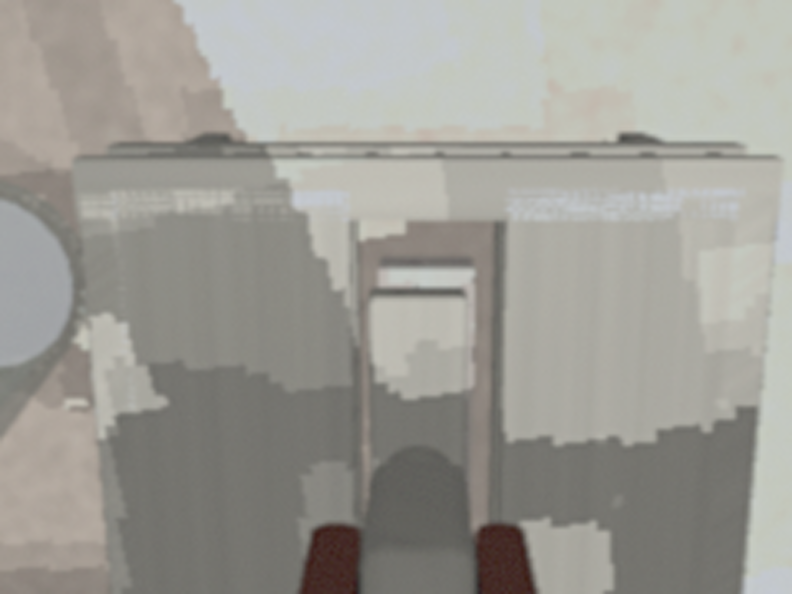

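The foot (370–470) now lies inside the slot (350–503) in this crop. I'll lift it.

```bash
python3 -m crank '[[[-0.004,0.001,0],[-0.005,0,0],0.005],[[-0.004,0,0],[0,0,0],0.005],[[-0.004,0,0],[0,0,0],0.005],[[-0.004,0,0],[0,0,0],0.005],[[-0.004,0,0],[0,0,0],0.005],[[-0.004,0,0],[0,0,0],0.005],[[-0.004,0,0],[0,0,0],0.005],[[-0.004,0,0],[0,0,0],0.005]]'; python3 -m crank '[[[-0.005,0,0],[0,0,0],0.005],[[-0.005,0,0],[0,0,0],0.005],[[-0.005,0,0],[0,0,0],0.005],[[-0.005,0,0],[0,0,0],0.005],[[-0.005,0,0],[0,0,0],0.005],[[-0.005,0,0],[0,0,0],0.005],[[0,0,0],[0,0,0],0.005],[[0,0,0],[0,0,0],0.005]]';python3 - <<'E'
from h import *
import pickle
d=cam("wrist");pickle.dump(d,open("w5.pkl","wb"))
t,_=pickle.load(open("ts.pkl","rb"))
C=[back(t,(150+u/6,210+v/6),30) for u,v in((125,168),(378,95),(468,410),(208,490))]
for c in C: print(c.round(1))
C=np.array(C);c=C.mean(0);x=(C[0]+C[1]-C[2]-C[3])[:2];print(c,np.linalg.norm(C[0]-C[1]),np.linalg.norm(C[1]-C[2]),np.arctan2(x[1],x[0]))
delta((c[0],c[1],210),down(-.138))
crop(d,0,0,640,480,1.2,"w5.png")
E
```

```text
t: 7.12
ee_pos: [613.8, 100.8, 182.2]
orientation: [0.108, 1.568, -0.108]
ft_force: [0.4, 0.2, -1.8]
width: 13.8
t: 7.78
ee_pos: [614.0, 100.8, 212.1]
orientation: [0.108, 1.567, -0.108]
ft_force: [-0.5, -0.1, -1.3]
width: 14.0
[506.5 436.2  30. ]
[539.  303.1  30. ]
[369.1 258.7  30. ]
[334.8 392.7  30. ]
[437.35041643 347.68120652  30.        ] 137.0302601897281 175.6216834003748 0.25216244062922816
t 7.83 pos [613.7 100.8 211.7] w 13.9 F [ 0.  -0.3 -1.4] q [ 0.14  0.43  1.65 -0.    1.07 -1.29]
shift tool mm [   1.7  220.3 -208.6] turn tool [ 0.0002 -0.      0.    ]
```

View pics/w5.png

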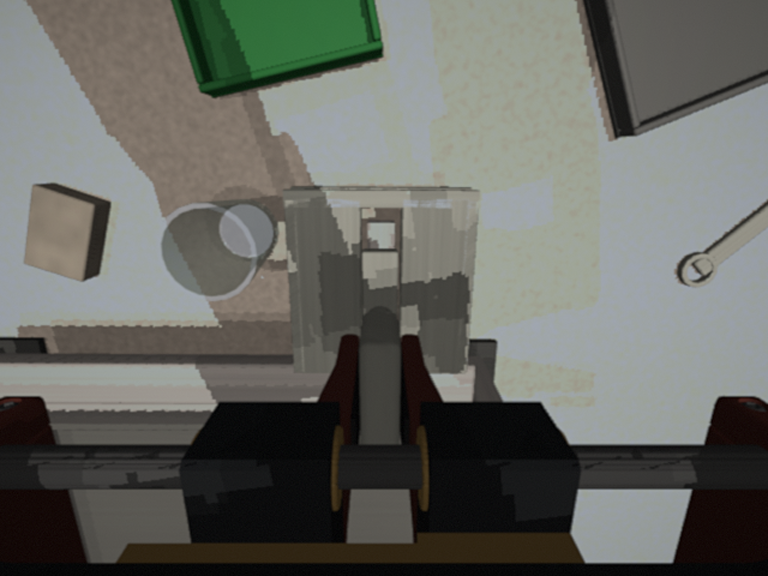

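```bash
python3 -m crank '[[[0,0.0138,-0.013],[0,0,0],0.005],[[0,0.0138,-0.013],[0,0,0],0.005],[[0,0.0138,-0.013],[0,0,0],0.005],[[0,0.0138,-0.013],[0,0,0],0.005],[[0,0.0138,-0.013],[0,0,0],0.005],[[0,0.0138,-0.013],[0,0,0],0.005],[[0,0.0138,-0.013],[0,0,0],0.005],[[0,0.0138,-0.013],[0,0,0],0.005]]'; python3 -m crank '[[[0,0.0138,-0.013],[0,0,0],0.005],[[0,0.0138,-0.013],[0,0,0],0.005],[[0,0.0138,-0.013],[0,0,0],0.005],[[0.01,0.0138,-0.013],[0,0,0],0.005],[[0.02,0.0138,-0.013],[0,0,0],0.005],[[0.02,0.0138,-0.013],[0,0,0],0.005],[[0.02,0.0138,-0.013],[0,0,0],0.005],[[0.01,0.0138,-0.013],[0,0,0],0.005]]';python3 - <<'E'
from h import *
d=cam("wrist");crop(d,0,0,640,480,1,"w6.png")
delta((437.4,347.7,60),down(-.138))
E
```

```text
t: 8.5
ee_pos: [525.1, 225.0, 211.3]
orientation: [0.108, 1.569, -0.108]
ft_force: [0.3, 0.8, -1.3]
width: 13.6
t: 9.17
ee_pos: [436.3, 347.9, 129.2]
orientation: [0.107, 1.571, -0.11]
ft_force: [0.5, -0.1, -2.1]
width: 13.7
t 9.22 pos [434.2 349.5 128.1] w 14.1 F [-2.1  2.1 -2.3] q [ 0.66  0.46  1.84  0.    0.85 -0.78]
shift tool mm [68.1 -1.2  3.7] turn tool [ 0.001  -0.0045  0.0029]
```

View pics/w6.png

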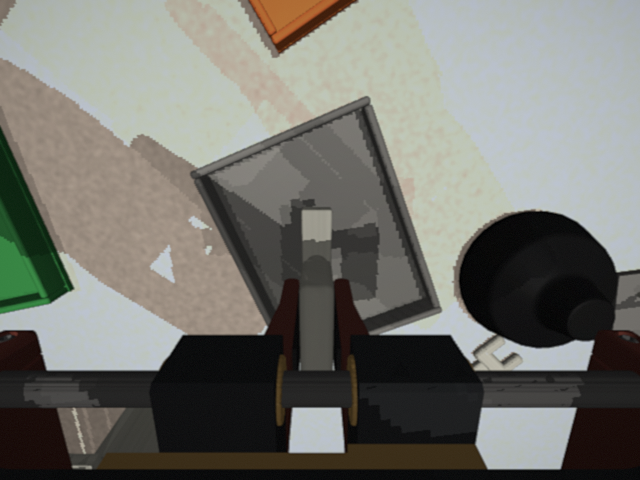

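The foot at (316,225) is over the tray floor. Lowering it.

```bash
python3 -m crank '[[[0.012,0,0.003],[0,0,0],0.005],[[0.012,0,0],[0,0,0],0.005],[[0.012,0,0],[0,0,0],0.005],[[0.01,0,0],[0,0,0],0.005],[[0.008,0,0],[0,0,0],0.005],[[0.004,0,0],[0,0,0],0.005],[[0.003,0,0],[0,0,0],0.005],[[0,0,0],[0,0,0],0.005]]';python3 -m crank '[[[0.002,0,0],[0,0,0],0.005],[[0.002,0,0],[0,0,0],0.005],[[0.001,0,0],[0,0,0],0.005],[[0.001,0,0],[0,0,0],0.005],[[0,0,0],[0,0,0],0.005],[[0,0,0],[0,0,0],0.005],[[0,0,0],[0,0,0],0.005],[[0,0,0],[0,0,0],0.005]]'
```

```text
t: 9.88
ee_pos: [441.0, 347.3, 70.2]
orientation: [0.108, 1.569, -0.109]
ft_force: [0.7, 0.1, -1.1]
width: 14.3
t: 10.55
ee_pos: [441.1, 347.7, 64.8]
orientation: [0.108, 1.568, -0.108]
ft_force: [0.5, 0.4, -2.3]
width: 13.9
```

```bash
python3 -m crank '[[[0.001,0,0],[0,0,0],0.005],[[0.001,0,0],[0,0,0],0.005],[[0.001,0,0],[0,0,0],0.005],[[0.001,0,0],[0,0,0],0.005],[[0,0,0],[0,0,0],0.005],[[0,0,0],[0,0,0],0.005],[[0,0,0],[0,0,0],0.005],[[0,0,0],[0,0,0],0.005]]'
```

```text
t: 11.22
ee_pos: [441.1, 347.7, 60.7]
orientation: [0.108, 1.568, -0.108]
ft_force: [-0.6, 0.6, -1.7]
width: 13.7
```

```bash
python3 -m crank '[[[0.001,0,0],[0,0,0],0.005],[[0.0005,0,0],[0,0,0],0.005],[[0.0005,0,0],[0,0,0],0.005],[[0,0,0],[0,0,0],0.005],[[0,0,0],[0,0,0],0.005],[[0,0,0],[0,0,0],0.005],[[0,0,0],[0,0,0],0.005],[[0,0,0],[0,0,0],0.005]]'
```

```text
t: 11.88
ee_pos: [441.2, 347.8, 59.6]
orientation: [0.108, 1.568, -0.108]
ft_force: [-2.1, -1.0, 8.9]
width: 14.4
```

```bash
python3 -m crank '[[[-0.0005,0,0],[0,0,0],0.005],[[0,0,0],[0,0,0],0.005],[[0,0,0],[0,0,0],0.02],[[0,0,0],[0,0,0],0.03],[[0,0,0],[0,0,0],0.04],[[0,0,0],[0,0,0],0.05],[[0,0,0],[0,0,0],0.05],[[0,0,0],[0,0,0],0.05]]';python3 - <<'E'
from h import *
d=cam("wrist");crop(d,0,0,640,480,1,"w7.png")
E
```

```text
t: 12.55
ee_pos: [441.0, 347.7, 59.1]
orientation: [0.108, 1.568, -0.108]
ft_force: [0.0, -0.1, -0.3]
width: 48.7
```

View pics/w7.png

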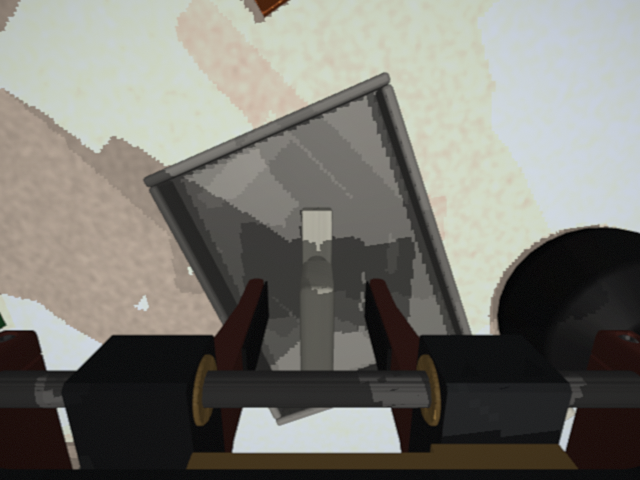

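The key stands upright in the tray and is released. I'll retract straight up.

```bash
python3 -m crank '[[[-0.01,0,0],[0,0,0],0.05],[[-0.02,0,0],[0,0,0],0.05],[[-0.03,0,0],[0,0,0],0.05],[[-0.03,0,0],[0,0,0],0.03],[[-0.03,0,0],[0,0,0],0.01],[[-0.03,0,0],[0,0,0],0],[[-0.03,0,0],[0,0,0],0],[[-0.03,0,0],[0,0,0],0]]';python3 - <<'E'
from h import *
import pickle
o=ctrl.get_obs();print(o["qpos"],o["ee_pos"])
t=cam("top");s=cam("scene");pickle.dump((t,s),open("ts2.pkl","wb"))
a=[(t,(360,120,60,60)),(s,(220,315,60,70)),(t,(160,210,90,90))]
T=[]
for d,(x,y,w,h) in a:
    i=(255*(d["img"][y:y+h,x:x+w]/255.)**0.6).astype(np.uint8);T.append(cv2.resize(i,None,fx=400/h*.98,fy=400/h*.98,interpolation=cv2.INTER_CUBIC)[:390,:390])
T=[cv2.copyMakeBorder(i,0,390-i.shape[0],0,390-i.shape[1],cv2.BORDER_CONSTANT) for i in T]
cv2.imwrite("pics/m1.png",np.hstack(T[:2]));cv2.imwrite("pics/m2.png",T[2])
E
```

```text
t: 13.27
ee_pos: [440.7, 347.4, 271.6]
orientation: [0.109, 1.568, -0.108]
ft_force: [0.4, 0.6, 0.0]
width: 20.3
[ 6.46378183e-01  2.74789999e-01  1.72737182e+00 -2.01669449e-05
  1.13879506e+00 -7.86603831e-01] [440.72049368 347.42601234 271.58681257]
```

View pics/m1.png

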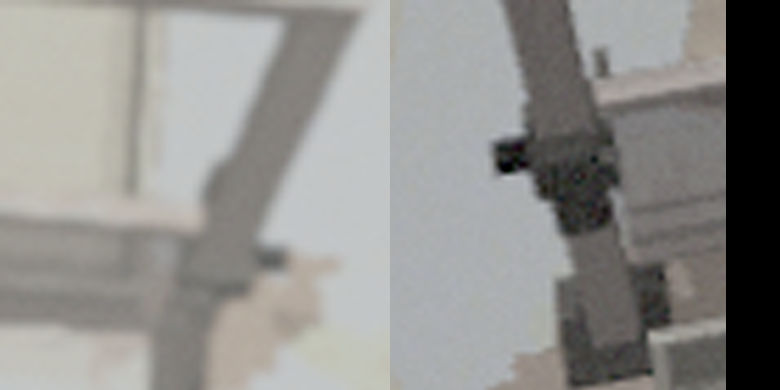

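View pics/m2.png

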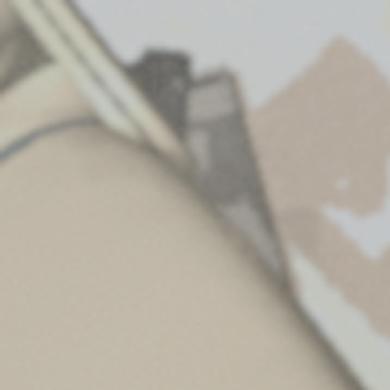

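```bash
python3 -m crank '[[[-0.008,-0.0305,0.007],[0,0,0],0],[[-0.008,-0.0305,0.007],[0,0,0],0],[[-0.008,-0.0305,0.007],[0,0,0],0],[[-0.008,-0.0305,0.007],[0,0,0],0],[[-0.008,-0.0305,0.007],[0,0,0],0],[[-0.008,-0.0305,0.007],[0,0,0],0],[[-0.008,-0.0305,0.007],[0,0,0],0],[[-0.008,-0.0305,0.007],[0,0,0],0]]';python3 -m crank '[[[0,-0.0305,0.007],[0,0,0],0],[[0,-0.0305,0.007],[0,0,0],0],[[0,-0.0305,0.007],[0,0,0],0],[[0,-0.0305,0.007],[0,0,0],0],[[0,-0.0305,0.007],[0,0,0],0],[[0,-0.0305,0.007],[0,0,0],0],[[0,-0.0305,0.007],[0,0,0],0],[[0,-0.0305,0.007],[0,0,0],0]]';python3 -m crank '[[[0,0,0],[0,-0.1,0],0],[[0,0,0],[0,-0.1,0],0],[[0,0,0],[0,-0.1,0],0],[[0,0,0],[0,-0.1,0],0],[[0,0,0],[0,-0.1,0],0],[[0,0,0],[0,-0.1,0],0],[[0,0,0],[0,-0.1,0],0],[[0,0,0],[0,0,0],0]]'; python3 - <<'E'
from h import *
import pickle
d=cam("wrist");pickle.dump(d,open("w8.pkl","wb"));crop(d,0,0,640,480,1.2,"w8.png")
o=ctrl.get_obs();print(o["qpos"],o["ee_pos"],pose()[1].round(3))
E
```

```text
t: 14.03
ee_pos: [462.3, 96.7, 333.3]
orientation: [0.108, 1.569, -0.108]
ft_force: [0.9, 1.4, 0.9]
width: 0.3
t: 14.7
ee_pos: [484.3, -152.5, 332.8]
orientation: [0.109, 1.569, -0.108]
ft_force: [-0.0, 0.6, 0.5]
width: 0.4
t: 15.37
ee_pos: [481.0, -149.6, 329.8]
orientation: [0.062, 0.871, -0.129]
ft_force: [-0.4, -0.2, -0.3]
width: 0.4
[-0.44529561 -0.13644222  2.20948907  0.47391538  0.4402087  -2.24216965] [ 482.41649494 -150.33083061  331.14966361] [[ 0.635  0.139  0.76 ]
 [-0.087  0.99  -0.108]
 [-0.768  0.002  0.641]]
```

View pics/w8.png

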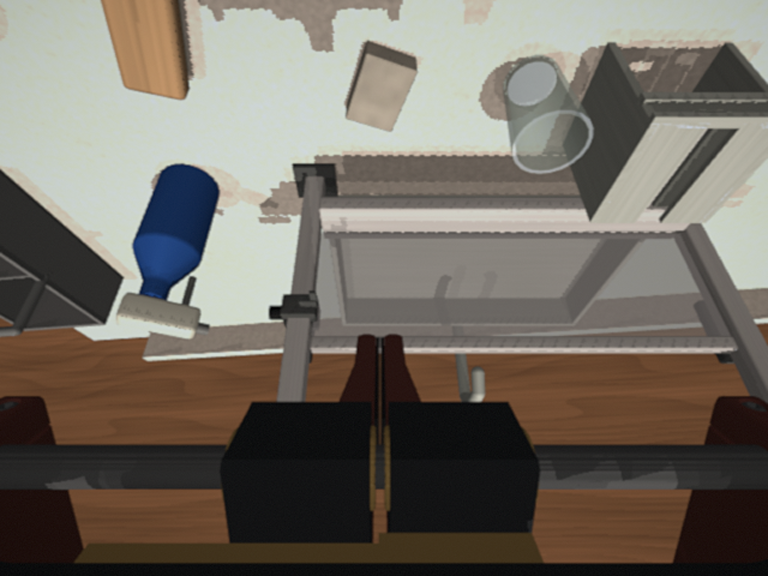

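```bash
python3 - <<'E'
from h import *
import pickle
d=pickle.load(open("w8.pkl","rb"))
e=dict(d);e["img"]=(255*(d["img"]/255.)**0.6).astype(np.uint8)
crop(e,205,215,100,75,8,"w8z.png")
for n,z,uv in (("tumb base",0,(530/1.2,80/1.2)),("tumb rim",95,(551/1.2,140/1.2))): print(n,back(d,uv,z))
for uv in ((370,40),(416,53),(392,130),(347,120)): print("stone",back(d,np.array(uv)/1.2,25 if uv[1]<60 else 0))
for uv in ((320,207),(590,207)): print(back(d,np.array(uv)/1.2,95))
E
```

```text
tumb base [577.317403   -12.14117884   0.        ]
tumb rim [574.28714953 -12.73869032  95.        ]
stone [ 504.85616007 -161.06228489   25.        ]
stone [ 521.41999885 -122.6673962    25.        ]
stone [ 616.22319476 -154.2648372     0.        ]
stone [ 596.91401901 -201.00823274    0.        ]
[ 627.18430733 -231.5340578    95.        ]
[665.56563014  43.30076915  95.        ]
```

View pics/w8z.png

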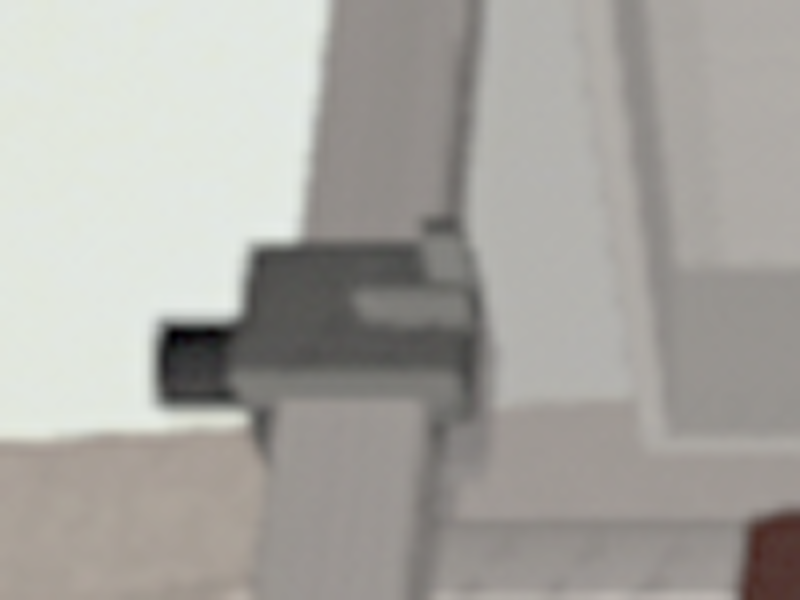

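```bash
python3 - <<'E'
from h import *
from fit import world
import pickle
d=pickle.load(open("w8.pkl","rb"));t,s=pickle.load(open("ts2.pkl","rb"));p=np.load("unit.npy")
def P(d): 
    return d["mtx"]@np.c_[cv2.Rodrigues(d["rvec"])[0],d["tvec"]]
X=cv2.triangulatePoints(P(d),P(s),np.array([[260.],[243.1]]),np.array([[257.5],[323.6]]));X=(X[:3]/X[3]).ravel();print(X,proj(d,X),proj(s,X),proj(t,X))
c,sn=np.cos(p[2]),np.sin(p[2]);q=X-[p[0],p[1],0];print("unit",c*q[0]+sn*q[1],-sn*q[0]+c*q[1],X[2])
# overlay clamp for several heights
for h in (190,200,210,220,230,240,250,260): print(h,proj(d,world(p,(-6,-215,h))).round(1),proj(s,world(p,(28,-215,h))).round(1))
E
```

```text
[ 639.6005919  -235.23718602  189.84748177] [[259.91152787 243.10120164]] [[257.52135884 323.59985298]] [[387.3573917 169.916169 ]]
unit -26.19456892708772 -198.5019673402716 189.8474817686326
190 [[248.  252.5]] [[253.3 346.8]]
200 [[247.1 260. ]] [[252.8 344.9]]
210 [[246.2 267.6]] [[252.3 342.9]]
220 [[245.3 275.5]] [[251.8 341. ]]
230 [[244.3 283.6]] [[251.3 339. ]]
240 [[243.3 292. ]] [[250.8 336.9]]
250 [[242.3 300.5]] [[250.3 334.9]]
260 [[241.2 309.3]] [[249.8 332.8]]
```

```bash
cat > fk.py <<'E'
from h import *
from scipy.optimize import least_squares
Q=np.array([[1.14495856,.423795,1.630719,0,1.08857,-.019],[.646378,.27479,1.727372,0,1.138795,-.7866],[-.445296,-.136442,2.209489,.473915,.440209,-2.24217],[.2,.23,1.67,0,1.24,-.96],[.15,.38,1.63,0,1.13,-1.29],[.14,.45,1.66,0,1.03,-1.05],[.14,.51,1.69,0,.95,-1.29],[.66,.46,1.84,0,.85,-.78]])
X=np.array([[247.06,573.48,221.92],[440.72,347.43,271.59],[482.42,-150.33,331.15],[548.2,124,318.6],[604.1,102.7,246.9],[613.4,99.7,191.1],[613.6,99.8,149.7],[434.2,349.5,128.1]])
W=np.array([5,5,5,1,1,1,1,1.])
def fk(q,p):
    h,L1,L2,Lw,e=p
    Z=lambda a:R.from_euler('z',a);Y=lambda a:R.from_euler('y',a)
    A=Z(q[0])*Y(q[1]);x=np.array([0,0,h])+A.apply([e,0,L1])
    B=A*Y(q[2])*Z(q[3]);x=x+B.apply([0,0,0])+(A*Y(q[2])).apply([0,0,L2])
    C=B*Y(q[4]);return x+C.apply([0,0,Lw]),C.apply([0,0,1])
if __name__=="__main__":
    f=lambda p:np.concatenate([w*(fk(q,p)[0]-x) for q,x,w in zip(Q,X,W)])
    r=least_squares(f,[300,450,450,250,0]);print(r.x);print((f(r.x).reshape(-1,3)/W[:,None]).round(1))
    print(fk(Q[2],r.x)[1]);np.save("fk.npy",r.x)
E
python3 fk.py
```

```text
[218.93762712 594.5871356  450.44620988 335.96040707 -16.75366801]
[[ 12.2  -2.    0.4]
 [  2.  -13.4  -0.1]
 [ -0.9  -7.1  -0.2]
 [-13.1 -15.5   1.5]
 [  2.2 -11.1   2.9]
 [ 11.  -11.7   3.3]
 [ 17.2 -10.9  -4.7]
 [ 25.6   7.4  -5. ]]
[ 0.63464811 -0.08740898 -0.76784207]
```

```bash
sed -i 's/h,L1,L2,Lw,e=p/h,L1,L2,Lw,e,ly=p/; s/apply(\[e,0,L1\])/apply([e,ly,L1])/; s/250,0\])/250,0,0])/' fk.py; python3 fk.py; python3 - <<'E'
from fk import *
from fit import world
p=np.load("fk.npy");u=np.load("unit.npy")
for uy in (-125,):
  for z in (40,60,170):
    P=world(u,(-15,uy,z));r=np.hypot(P[0],P[1])
    for pd in (25,35,45,55):
        g=lambda q:np.r_[(fk([0,q[0],q[1],0,q[2],0],p)[0]*[1,0,1]-[r,0,P[2]])[[0,2]]/500,q.sum()-np.pi/2-np.radians(pd)]
        s=least_squares(g,[.8,1.2,.5]);print(P.round(0),"pitch",pd,s.x.round(3),np.abs(s.fun).max().round(4))
E
```

```text
[225.35312081 547.18044392 442.50408164 292.70388899   8.94925529
  12.93702888]
[[-0.9  0.6  0. ]
 [-2.1 -0.3  0.3]
 [-0.2 -2.4 -0.3]
 [-9.1 -1.5  1.7]
 [-0.7  1.6  2.4]
 [ 4.9  0.5  3.2]
 [ 8.7  1.  -4.3]
 [14.8 15.4 -3.9]]
[ 0.63464811 -0.08740898 -0.76784207]
[ 661. -164.   40.] pitch 25 [ 0.786  2.306 -1.085] 0.0
[ 661. -164.   40.] pitch 35 [ 0.689  2.256 -0.764] 0.0
[ 661. -164.   40.] pitch 45 [ 0.624  2.179 -0.447] 0.0
[ 661. -164.   40.] pitch 55 [ 0.592  2.08  -0.141] 0.0
[ 661. -164.   60.] pitch 25 [ 0.738  2.311 -1.042] 0.0
[ 661. -164.   60.] pitch 35 [ 0.644  2.257 -0.719] 0.0
[ 661. -164.   60.] pitch 45 [ 0.582  2.176 -0.402] 0.0
[ 661. -164.   60.] pitch 55 [ 0.555  2.074 -0.099] 0.0
[ 661. -164.  170.] pitch 25 [ 0.476  2.303 -0.772] 0.0
[ 661. -164.  170.] pitch 35 [ 0.408  2.224 -0.45 ] 0.0
[ 661. -164.  170.] pitch 45 [ 0.375  2.124 -0.143] 0.0
[ 661. -164.  170.] pitch 55 [0.375 2.009 0.147] 0.0
```

```bash
cat > flip.py <<'E'
from fk import *
o=ctrl.get_obs();q=o["qpos"];p,Rm=pose()
f=(R.from_euler('z',q[0])*R.from_euler('y',q[1]+q[2])).apply([0,0,1])
ft=Rm.T@f;print("q",q.round(3),"f tool",ft.round(4))
w=0.116*ft;v=np.cross(w,[.2927,0,0]);print("w",w.round(4),"v",v.round(4))
print(pose()[0])
E
python3 flip.py
```

```text
q [-0.445 -0.136  2.209  0.474  0.44  -2.242] f tool [ 0.9047 -0.2651  0.3336]
w [ 0.1049 -0.0307  0.0387] v [-0.      0.0113  0.009 ]
[ 482.41649494 -150.33083061  331.14966361]
```

```bash
python3 -m crank '[[[0,0.0113,0.009],[0.105,-0.031,0.039],0],[[0,0.0113,0.009],[0.105,-0.031,0.039],0],[[0,0.0113,0.009],[0.105,-0.031,0.039],0],[[0,0.0113,0.009],[0.105,-0.031,0.039],0],[[0,0.0113,0.009],[0.105,-0.031,0.039],0],[[0,0.0113,0.009],[0.105,-0.031,0.039],0],[[0,0.0113,0.009],[0.105,-0.031,0.039],0],[[0,0.0113,0.009],[0.105,-0.031,0.039],0]]'; python3 flip.py
```

```text
t: 16.08
ee_pos: [554.4, -103.7, 410.6]
orientation: [0.947, 0.5, -0.193]
ft_force: [0.6, 0.1, 1.1]
width: 0.3
q [-0.442 -0.129  2.221  1.463  0.44  -2.301] f tool [ 0.9046 -0.2844  0.3174]
w [ 0.1049 -0.033   0.0368] v [-0.      0.0108  0.0097]
[ 554.35554195 -103.73370127  410.64266266]
```

```bash
python3 -m crank '[[[0,0.0107,0.0098],[0.105,-0.033,0.037],0],[[0,0.0107,0.0098],[0.105,-0.033,0.037],0],[[0,0.0107,0.0098],[0.105,-0.033,0.037],0],[[0,0.0107,0.0098],[0.105,-0.033,0.037],0],[[0,0.0107,0.0098],[0.105,-0.033,0.037],0],[[0,0.0107,0.0098],[0.105,-0.033,0.037],0],[[0,0.0107,0.0098],[0.105,-0.033,0.037],0],[[0,0.0107,0.0098],[0.105,-0.033,0.037],0]]'; python3 flip.py
```

```text
t: 16.75
ee_pos: [588.6, -157.1, 504.3]
orientation: [1.77, 0.003, -0.256]
ft_force: [1.3, 0.4, 0.1]
width: 0.5
q [-0.418 -0.125  2.228  2.457  0.441 -2.36 ] f tool [ 0.9043 -0.303   0.3006]
w [ 0.1049 -0.0351  0.0349] v [-0.      0.0102  0.0103]
[ 588.6063952  -157.10653387  504.31203248]
```

```bash
cat >> h.py <<'E'
def fwd(yaw,pitch):
    x=np.array([np.cos(yaw)*np.cos(pitch),np.sin(yaw)*np.cos(pitch),-np.sin(pitch)])
    y=np.array([np.sin(yaw),-np.cos(yaw),0]);return np.c_[x,y,np.cross(x,y)]
E
python3 - <<'E'
from h import *
from fit import world
u=np.load("unit.npy")
delta(world(u,(-110,-125,200)),fwd(-.26,np.radians(35)))
p=np.load("fk.npy")
from fk import fk,least_squares
for P,pd in ((world(u,(-110,-125,200)),35),(world(u,(-60,-125,45)),35),(world(u,(-15,-125,50)),35),(world(u,(-15,-125,170)),35)):
    r=np.hypot(P[0],P[1]);g=lambda q:np.r_[(fk([0,q[0],q[1],0,q[2],0],p)[0]*[1,0,1]-[r,0,P[2]])[[0,2]]/500,q.sum()-np.pi/2-np.radians(pd)]
    print(P,least_squares(g,[.8,1.2,-.5]).x.round(2))
E
```

```text
t 16.75 pos [ 588.6 -157.1  504.3] w 0.5 F [1.3 0.4 0.1] q [-0.42 -0.12  2.23  2.46  0.44 -2.36]
shift tool mm [  30.8 -298.4   55.8] turn tool [ 1.3971 -0.4428 -0.2072]
[ 566.6832 -150.9226  200.    ] [ 0.23  2.41 -0.46]
[ 616.2095 -157.7891   45.    ] [ 0.66  2.36 -0.84]
[ 660.7831 -163.969    50.    ] [ 0.67  2.26 -0.74]
[ 660.7831 -163.969   170.    ] [ 0.41  2.22 -0.45]
```

```bash
python3 -m crank '[[[0,0,0],[0.107,-0.034,-0.016],0],[[0,0,0],[0.107,-0.034,-0.016],0],[[0,0,0],[0.107,-0.034,-0.016],0],[[0,0,0],[0.107,-0.034,-0.016],0],[[0,0,0],[0.107,-0.034,-0.016],0],[[0,0,0],[0.107,-0.034,-0.016],0],[[0,0,0],[0.107,-0.034,-0.016],0],[[0,0,0],[0.107,-0.034,-0.016],0]]';python3 -m crank '[[[0,0,0],[0.107,-0.034,-0.016],0],[[0,0,0],[0.107,-0.034,-0.016],0],[[0,0,0],[0.107,-0.034,-0.016],0],[[0,0,0],[0.107,-0.034,-0.016],0],[[0,0,0],[0.107,-0.034,-0.016],0],[[0,0,0],[0,0,0],0],[[0,0,0],[0,0,0],0],[[0,0,0],[0,0,0],0]]'; python3 - <<'E'
from h import *
from fit import world
u=np.load("unit.npy")
delta(world(u,(-110,-125,200)),fwd(-.26,np.radians(35)))
d=cam("wrist");crop(d,0,0,640,480,1,"w9.png")
E
```

```text
t: 17.42
ee_pos: [592.9, -163.7, 469.7]
orientation: [2.577, -0.236, -0.577]
ft_force: [0.1, -0.5, -0.2]
width: 0.6
t: 18.08
ee_pos: [597.5, -161.2, 422.2]
orientation: [2.996, -0.383, -0.694]
ft_force: [0.6, -0.4, 1.2]
width: 0.3
t 18.08 pos [ 597.5 -161.2  422.2] w 0.3 F [ 0.6 -0.4  1.2] q [-0.29 -0.06  2.18  3.08  0.11 -1.62]
shift tool mm [ 65.6 -24.4 213.4] turn tool [ 0.0977 -0.1684 -0.0251]
```

View pics/w9.png

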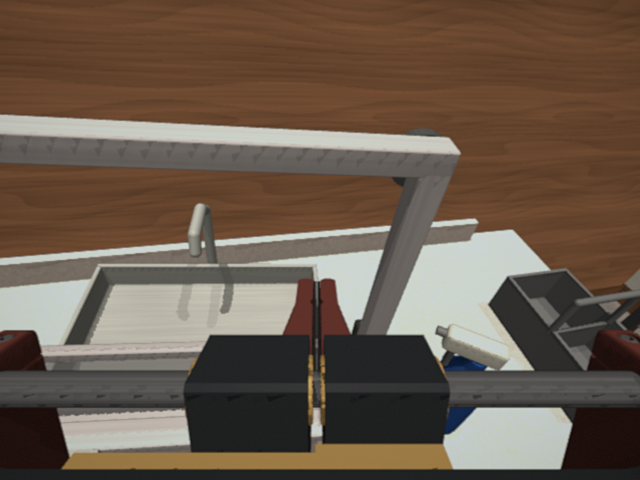

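```bash
python3 -m crank '[[[0.008,-0.003,0.027],[0,0,0],0],[[0.008,-0.003,0.027],[0,0,0],0],[[0.008,-0.003,0.027],[0,0,0],0],[[0.008,-0.003,0.027],[0.02,-0.03,0],0],[[0.008,-0.003,0.027],[0.02,-0.03,0],0],[[0.008,-0.003,0.027],[0.02,-0.03,0],0],[[0.008,-0.003,0.027],[0.02,-0.03,0],0],[[0.008,-0.003,0.025],[0.02,-0.04,0],0]]'; python3 - <<'E'
from h import *
from fit import world
u=np.load("unit.npy")
delta(world(u,(-110,-125,200)),fwd(-.26,np.radians(35)))
E
```

```text
t: 18.8
ee_pos: [556.9, -143.2, 199.6]
orientation: [-2.899, 0.418, 0.906]
ft_force: [0.3, -0.1, -0.7]
width: 0.6
t 18.8 pos [ 556.9 -143.2  199.6] w 0.6 F [ 0.3 -0.1 -0.7] q [-0.26  0.32  2.37  3.19  0.52 -1.61]
shift tool mm [ 9.3  4.6 -6.9] turn tool [-0.0062 -0.0061 -0.0247]
```

```bash
python3 - <<'E'
from h import *
from fit import world
u=np.load("unit.npy")
delta(world(u,(-62,-125,40)),fwd(-.26,np.radians(35)))
E
```

```text
t 18.8 pos [ 556.9 -143.2  199.6] w 0.6 F [ 0.3 -0.1 -0.7] q [-0.26  0.32  2.37  3.19  0.52 -1.61]
shift tool mm [139.3  -3.8  97.7] turn tool [-0.0062 -0.0061 -0.0247]
```

```bash
python3 -m crank '[[[0.0174,-0.0005,0.0122],[0,0,-0.025],0],[[0.0174,-0.0005,0.0122],[0,0,0],0],[[0.0174,-0.0005,0.0122],[0,0,0],0],[[0.0174,-0.0005,0.0122],[0,0,0],0],[[0.0174,-0.0005,0.0122],[0,0,0],0],[[0.0174,-0.0005,0.0122],[0,0,0],0],[[0.0174,-0.0005,0.0122],[0,0,0],0],[[0,0,0],[0,0,0],0]]'; python3 - <<'E'
from h import *
from fit import world
u=np.load("unit.npy")
d=cam("wrist");crop(d,0,0,640,480,1,"w10.png")
delta(world(u,(-62,-125,40)),fwd(-.26,np.radians(35)))
s=cam("scene");crop(s,200,200,300,220,2.6,"s10.png")
E
```

```text
t: 19.47
ee_pos: [608.9, -153.2, 58.2]
orientation: [-2.898, 0.38, 0.905]
ft_force: [0.4, -0.5, 0.1]
width: 0.4
t 19.52 pos [ 608.3 -153.    59.6] w 0.6 F [0.2 0.2 0.2] q [-0.27  0.74  2.26  3.13  0.82 -1.56]
shift tool mm [16.8  2.9 12.2] turn tool [-0.0053 -0.0055  0.0006]
```

View pics/w10.png

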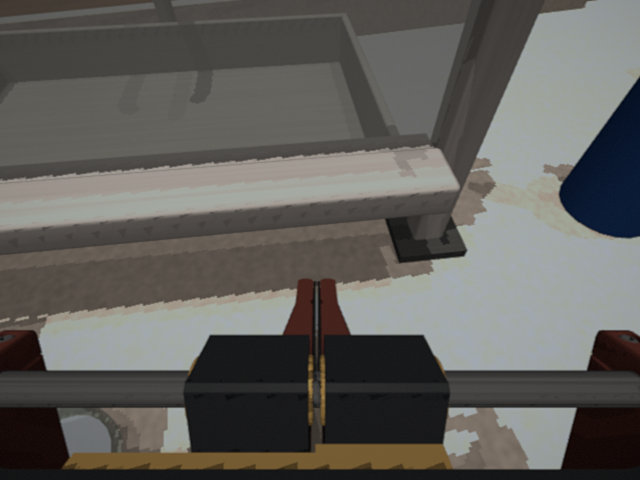

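View pics/s10.png

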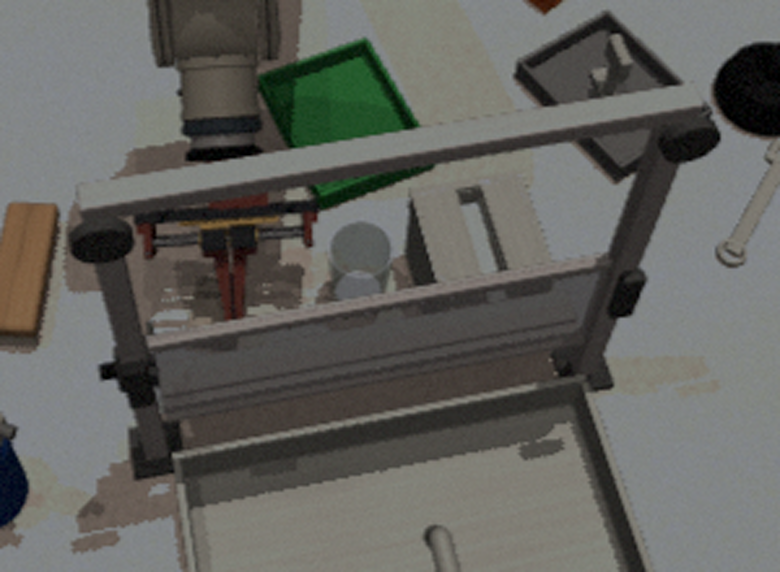

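```bash
python3 -m crank '[[[0.006,0.001,0.006],[0,0,0],0],[[0.006,0.001,0.006],[0,0,0],0],[[0.005,0.001,0],[0,0,0],0],[[0,0,0],[0,0,0],0],[[0,0,0],[0,0,0],0],[[0,0,0],[0,0,0],0],[[0,0,0],[0,0,0],0],[[0,0,0],[0,0,0],0]]'; python3 - <<'E'
from h import *
from fit import world
u=np.load("unit.npy")
delta(world(u,(-15,-125,40)),fwd(-.26,np.radians(35)))
E
```

```text
t: 20.23
ee_pos: [614.0, -157.5, 41.8]
orientation: [-2.897, 0.38, 0.901]
ft_force: [0.6, 0.5, -1.2]
width: 0.7
t 20.23 pos [ 614.  -157.5   41.8] w 0.7 F [ 0.6  0.5 -1.2] q [-0.28  0.79  2.24  3.12  0.85 -1.56]
shift tool mm [ 39.6  -5.8 -25.1] turn tool [-0.0065 -0.0068  0.0011]
```

```bash
python3 -m crank '[[[0.006,-0.001,-0.004],[0,0,0],0],[[0.006,-0.001,-0.004],[0,0,0],0],[[0.006,-0.001,-0.004],[0,0,0],0],[[0.006,-0.001,-0.004],[0,0,0],0],[[0.006,-0.001,-0.004],[0,0,0],0],[[0.006,-0.001,-0.004],[0,0,0],0],[[0.003,0,-0.002],[0,0,0],0],[[0,0,0],[0,0,0],0]]'; python3 - <<'E'
from h import *
from fit import world
u=np.load("unit.npy")
d=cam("wrist");crop(d,0,0,640,480,1,"w11.png")
p=pose()[0]
delta((p[0],p[1],p[2]+100),fwd(-.26,np.radians(35)))
E
```

```text
t: 20.9
ee_pos: [662.0, -164.0, 41.1]
orientation: [-2.898, 0.38, 0.9]
ft_force: [0.1, -0.0, -0.1]
width: 0.8
t 20.95 pos [ 661.2 -163.9   40.9] w 0.7 F [ 0.  -0.1  0. ] q [-0.26  0.79  2.14  3.14  0.76 -1.56]
shift tool mm [-56.8  -0.6 -82.3] turn tool [-0.0065 -0.0069  0.0011]
```

View pics/w11.png

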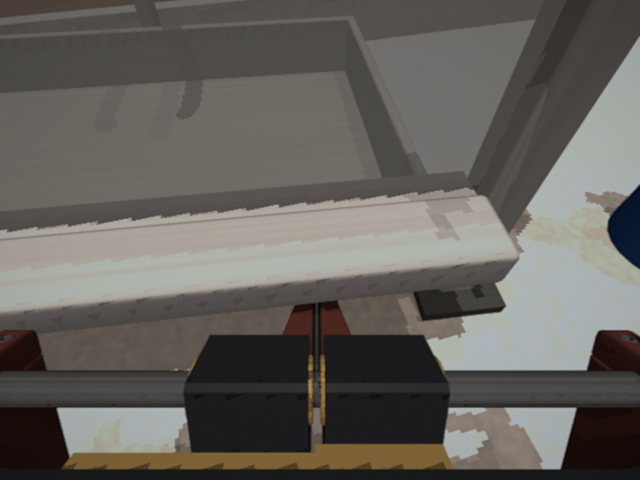

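```bash
python3 -m crank '[[[-0.0014,0,-0.0021],[0,0,0],0],[[-0.0014,0,-0.0021],[0,0,0],0],[[-0.0014,0,-0.0021],[0,0,0],0],[[-0.0014,0,-0.0021],[0,0,0],0],[[-0.0014,0,-0.0021],[0,0,0],0],[[-0.0014,0,-0.0021],[0,0,0],0],[[-0.0014,0,-0.0021],[0,0,0],0],[[0,0,0],[0,0,0],0]]'; python3 - <<'E'
from h import *
d=cam("wrist");crop(d,0,0,640,480,1,"w12.png")
E
```

```text
t: 21.62
ee_pos: [660.3, -163.8, 58.3]
orientation: [-2.896, 0.38, 0.904]
ft_force: [-4.5, 0.5, -3.0]
width: 0.8
```

View pics/w12.png

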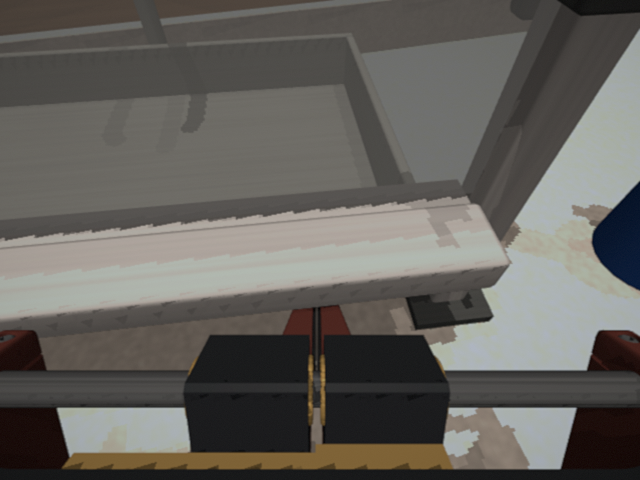

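```bash
python3 -m crank '[[[-0.004,0,-0.006],[0,0,0],0],[[-0.0057,0,-0.0082],[0,0,0],0],[[-0.0057,0,-0.0082],[0,0,0],0],[[-0.0057,0,-0.0082],[0,0,0],0],[[-0.0057,0,-0.0082],[0,0,0],0],[[-0.0057,0,-0.0082],[0,0,0],0],[[-0.004,0,-0.006],[0,0,0],0],[[-0.002,0,-0.003],[0,0,0],0]]'; python3 -m crank '[[[-0.0015,0,-0.0022],[0,0,0],0],[[-0.0015,0,-0.0022],[0,0,0],0],[[-0.0015,0,-0.0022],[0,0,0],0],[[0,0,0],[0,0,0],0],[[0,0,0],[0,0,0],0],[[0,0,0],[0,0,0],0],[[0,0,0],[0,0,0],0],[[0,0,0],[0,0,0],0]]'; python3 - <<'E'
from h import *
import pickle
d=cam("wrist");crop(d,0,0,640,480,1,"w13.png");pickle.dump(d,open("w13.pkl","wb"))
s=cam("scene");t=cam("top");pickle.dump((t,s),open("ts3.pkl","wb"));crop(s,200,200,300,220,2.6,"s13.png")
E
```

```text
t: 22.33
ee_pos: [660.5, -164.0, 128.1]
orientation: [-2.898, 0.379, 0.902]
ft_force: [-6.9, 2.7, -5.1]
width: 0.7
t: 23.0
ee_pos: [660.7, -164.1, 135.6]
orientation: [-2.898, 0.38, 0.901]
ft_force: [-6.2, 4.1, -2.6]
width: 0.2
```

View pics/w13.png

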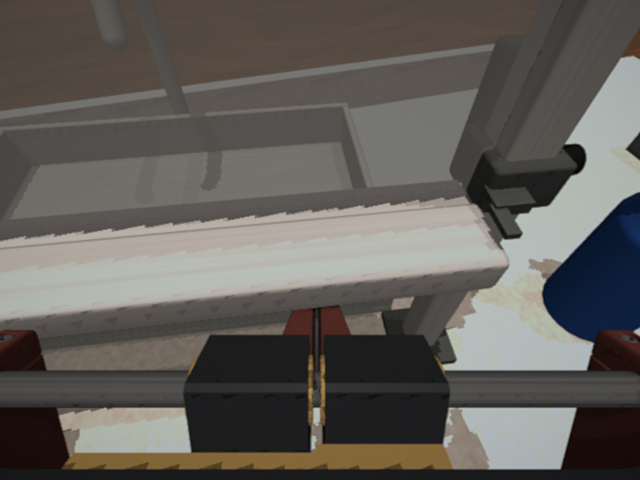

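View pics/s13.png

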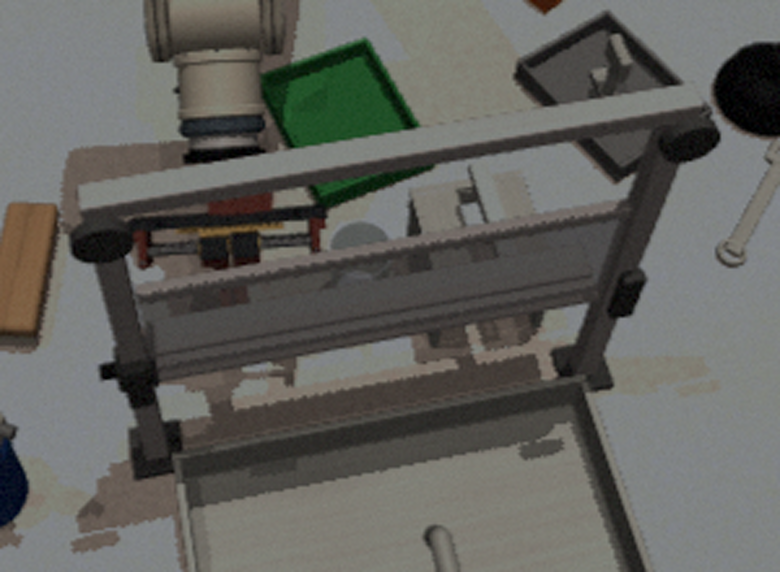

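```bash
python3 - <<'E'
from h import *
import pickle
d=pickle.load(open("w13.pkl","rb"));e=dict(d);e["img"]=(255*(d["img"]/255.)**0.6).astype(np.uint8)
crop(e,440,140,140,105,5.7,"w13z.png");crop(e,440,220,100,75,8,"w13y.png")
E
```

```text
(no output)
```

View pics/w13z.png

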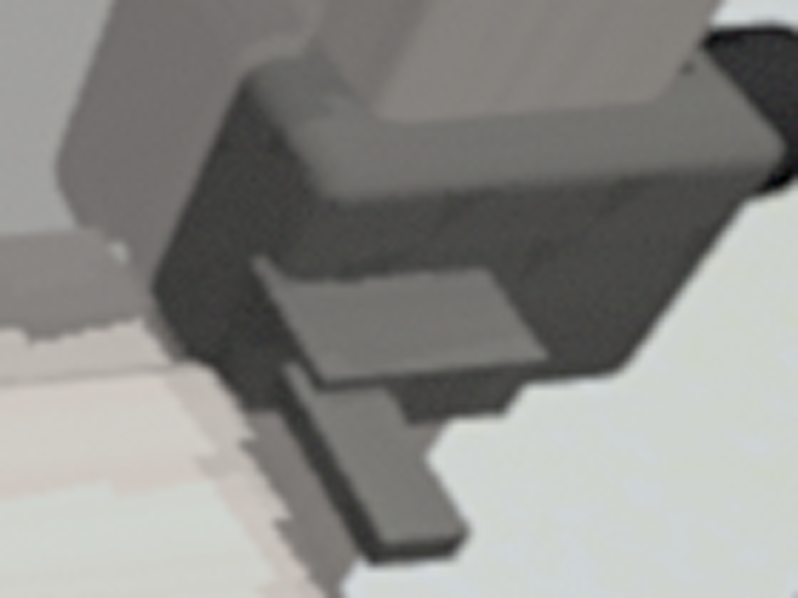

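View pics/w13y.png

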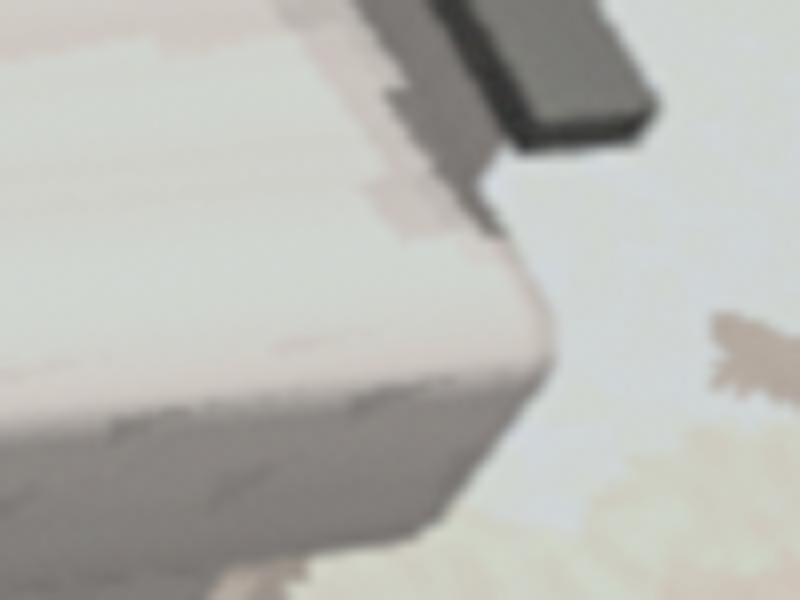

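```bash
python3 - <<'E'
from h import *
from fit import world
import pickle
d=pickle.load(open("w8.pkl","rb"));w=pickle.load(open("w13.pkl","rb"));_,s=pickle.load(open("ts2.pkl","rb"));u=np.load("unit.npy")
P=lambda d:d["mtx"]@np.c_[cv2.Rodrigues(d["rvec"])[0],d["tvec"]]
c,sn=np.cos(u[2]),np.sin(u[2])
def unit(X): q=X-[u[0],u[1],0];return np.array([c*q[0]+sn*q[1],-sn*q[0]+c*q[1],X[2]]).round(1)
def tri(a,ua,b,ub):
    X=cv2.triangulatePoints(P(a),P(b),np.array(ua,float).reshape(2,1),np.array(ub,float).reshape(2,1));return (X[:3]/X[3]).ravel()
for uw in ((513.7,235.6),(506,236)):
    for a,ua in((d,(260,243.1)),(s,(257.5,323.6))):
        X=tri(a,ua,w,uw);print(unit(X),proj(w,X)-uw,proj(a,X)-ua)
for z in (150,155,160,165,170): print(z,proj(w,world(u,(-34,-200,z))).round(1),proj(w,world(u,(-34,-200,z+20))).round(1))
for z in (185,190,195,200): print(z,proj(w,world(u,(-26,-198.5,z))).round(1))
E
```

```text
[ -29.2 -198.   192. ] [[-0.32723214  0.46272451]] [[-0.11972915  0.15908129]]
[ -26.9 -199.1  189.4] [[-3.16604181 -0.50340225]] [[-0.26874639 -0.1311143 ]]
[ -26.4 -198.   189.3] [[ 1.02398666 -1.3896321 ]] [[ 0.3801653  -0.48471199]]
[ -26.6 -198.3  188.6] [[1.42299233 0.20795849]] [[0.121138   0.05670799]]
150 [[482.8 301.2]] [[500.5 277.9]]
155 [[486.9 295.8]] [[505.5 271.2]]
160 [[491.2 290.1]] [[510.8 264.2]]
165 [[495.7 284.2]] [[516.4 256.8]]
170 [[500.5 277.9]] [[522.4 248.9]]
185 [[503.2 240.7]]
190 [[508.6 232.6]]
195 [[514.3 224.1]]
200 [[520.3 215. ]]
```

```bash
python3 -m crank '[[[-0.003,0,-0.0045],[0,0,0],0],[[-0.003,0,-0.0045],[0,0,0],0],[[-0.003,0,-0.0045],[0,0,0],0],[[-0.003,0,-0.0045],[0,0,0],0],[[-0.003,0,-0.0045],[0,0,0],0],[[-0.0017,0,-0.0022],[0,0,0],0],[[0,0,0],[0,0,0],0],[[0,0,0],[0,0,0],0]]'; python3 - <<'E'
from h import *
import pickle
d=cam("wrist");e=dict(d);e["img"]=(255*(d["img"]/255.)**0.6).astype(np.uint8);pickle.dump(d,open("w14.pkl","wb"))
crop(e,380,150,200,150,4,"w14.png")
print(pose()[0])
E
```

```text
t: 23.82
ee_pos: [660.9, -164.4, 165.6]
orientation: [-2.898, 0.38, 0.901]
ft_force: [-6.8, 3.9, -2.8]
width: 0.5
[ 660.91429506 -164.41268157  165.61662802]
```

View pics/w14.png

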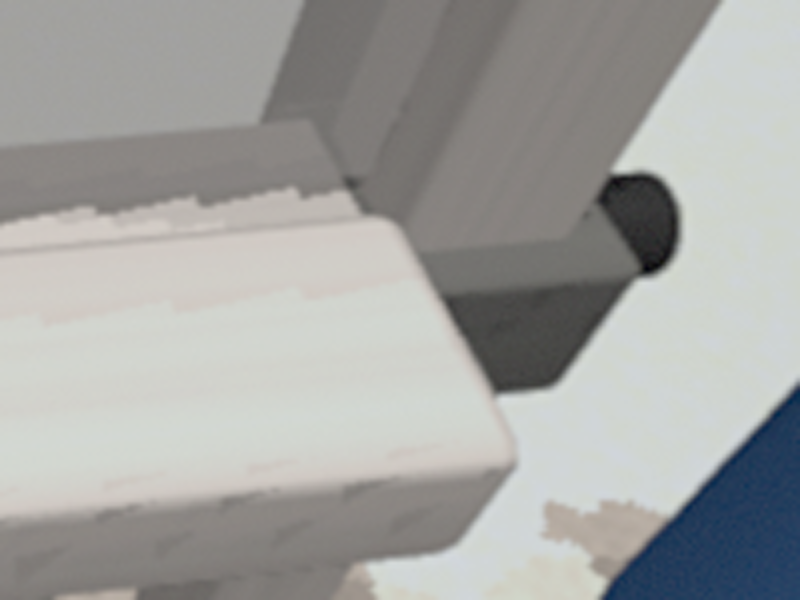

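```bash
python3 -m crank '[[[0.002,0,0.003],[0,0,0],0],[[0.003,0,0.004],[0,0,0],0],[[0.003,0,0.004],[0,0,0],0],[[-0.012,0.002,0.0077],[0,0,0],0],[[-0.02,0.003,0.0127],[0,0,0],0],[[-0.024,0.0035,0.0152],[0,0,0],0],[[-0.024,0.0035,0.0152],[0,0,0],0],[[-0.024,0.0035,0.0152],[0,0,0],0]]'; python3 -m crank '[[[-0.024,0.0035,0.01],[0,0,0],0],[[-0.024,0.0035,0.005],[0,0,0],0],[[-0.02,0,0],[0,0,0],0],[[0,0,0],[0,0,0],0],[[0,0,0],[0,0,0],0],[[0,0,0],[0,0,0],0],[[0,0,0],[0,0,0],0],[[0,0,0],[0,0,0],0]]'; python3 - <<'E'
from h import *
import pickle
d=cam("wrist");e=dict(d);e["img"]=(255*(d["img"]/255.)**0.6).astype(np.uint8);pickle.dump(d,open("w15.pkl","wb"))
crop(e,0,0,640,480,1,"w15.png")
s=cam("scene");t=cam("top");pickle.dump((t,s),open("ts4.pkl","wb"));crop(s,0,0,640,480,1.2,"s15.png")
print(pose()[0])
E
```

```text
t: 24.53
ee_pos: [538.9, -147.9, 156.5]
orientation: [-2.899, 0.38, 0.897]
ft_force: [-0.1, -0.7, -0.7]
width: 0.5
t: 25.2
ee_pos: [476.0, -138.2, 181.4]
orientation: [-2.898, 0.38, 0.901]
ft_force: [-0.4, 0.1, 0.4]
width: 0.5
[ 475.18842934 -137.96645081  181.22114203]
```

View pics/w15.png

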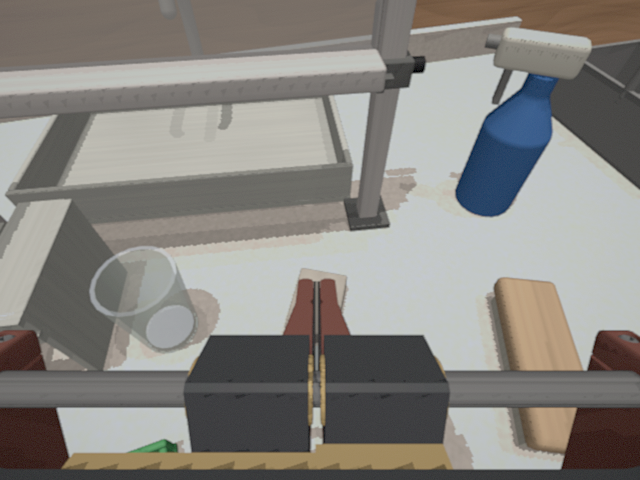

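View pics/s15.png

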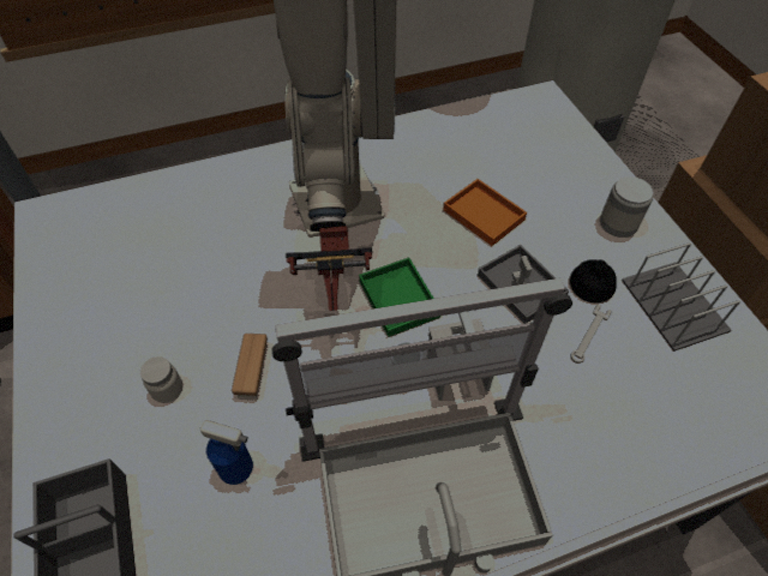

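```bash
python3 - <<'E'
from h import *
from fit import world
import pickle
w=pickle.load(open("w15.pkl","rb"));u=np.load("unit.npy")
e=dict(w);e["img"]=(255*(w["img"]/255.)**0.6).astype(np.uint8);crop(e,340,35,100,75,8,"w15z.png")
for z in (180,185,190,195,200): print(z,proj(w,world(u,(-34,-200,z))).round(1),proj(w,world(u,(-34,-200,z+20))).round(1),proj(w,world(u,(-34,0,z))).round(1),proj(w,world(u,(-34,0,z+20))).round(1))
print("clamp front bottom/top outer",[proj(w,world(u,(-6,-232,z))).round(1)[0] for z in (178.5,190.5,202.5)],"tip",proj(w,world(u,(-26,-198.5,190.5))))
E
```

```text
180 [[381.8 107.2]] [[385.4  83.5]] [[128.3 126.2]] [[116.8 102.3]]
185 [[382.6 101.5]] [[386.4  77.2]] [[125.5 120.5]] [[113.6  95.9]]
190 [[383.5  95.7]] [[387.4  70.6]] [[122.7 114.6]] [[110.4  89.3]]
195 [[384.5  89.7]] [[388.4  63.9]] [[119.8 108.5]] [[107.1  82.4]]
200 [[385.4  83.5]] [[389.5  57. ]] [[116.8 102.3]] [[103.7  75.4]]
clamp front bottom/top outer [array([409.9,  88.4]), array([412.7,  74.9]), array([415.8,  60.5])] tip [[379.41795824  89.96088291]]
```

View pics/w15z.png

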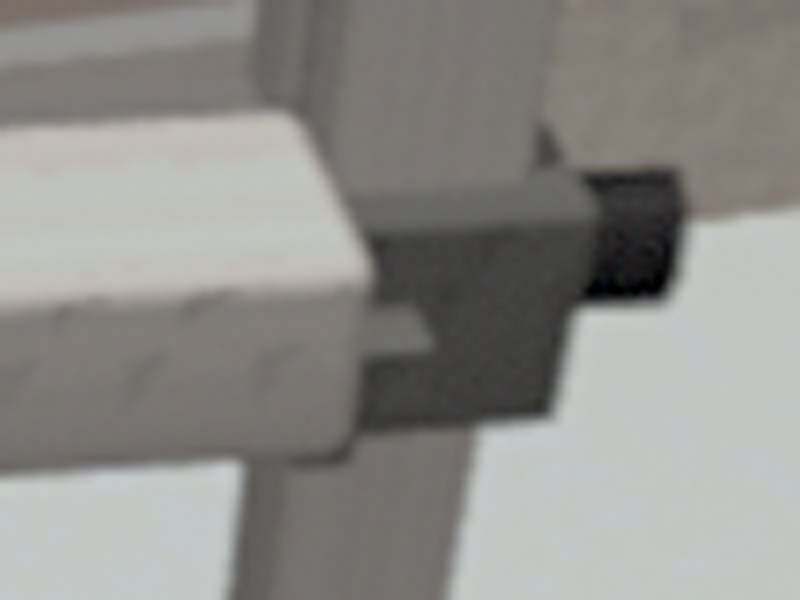

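```bash
python3 - <<'E'
from h import *
import pickle
t,s=pickle.load(open("ts.pkl","rb"));t4,s4=pickle.load(open("ts4.pkl","rb"))
crop(s4,370,190,120,90,6,"s15k.png")
cv2.imwrite("pics/diff.png",cv2.convertScaleAbs(cv2.absdiff(t["img"],t4["img"]),alpha=2))
E
```

```text
(no output)
```

View pics/s15k.png

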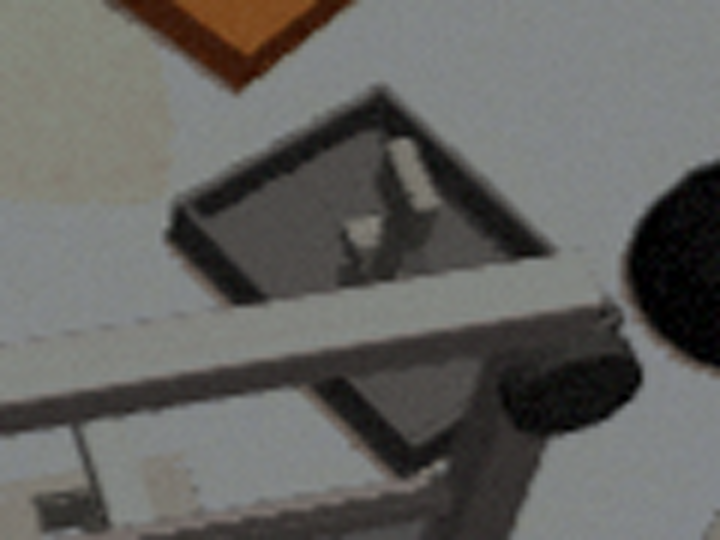

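View pics/diff.png

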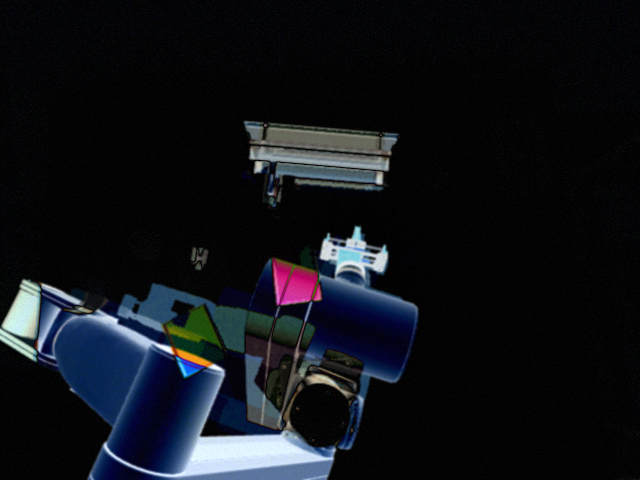

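The key stands in the grey tray at about (199,258) in the top view. The difference picture shows no change at the tumbler, stone, brush, spray, wrench, plunger or jar. Handing in.

```bash
python3 -c "
from workcell import workorder,ctrl
print(ctrl.get_obs()['t']);print(workorder.close_job())"
```

```text
25.35
the job is handed in; nothing more can be done
None
```

I turned the T-key about 14° into line with the slot, drew it up out of the lock and stood it in the grey tray. I then raised the shield from under its lower rail, backed the arm off clear and handed in at t = 25.35 s. No verdict was reported.

**Last checks**
- **Key:** it stands upright near the middle of the tray, let go. The shield was still down at that point.
- **Shield height:** the underside of the rail measures about 190 to 193 mm in the wrist image and 191 mm from the arm's position. The pointer tip measures about 190 mm (estimates from 188.6 to 192 mm). The gap is well inside the 12 mm allowed.
- **Bystanders:** comparing top views from the start and the end shows no change at any of them, though the arm hid part of the view near the jar at the start.
- **Robot:** the wrist force read close to zero after backing off.

**What disagreed**
- The key's foot looked about 14° off the slot in the images, not the "more than 50 degrees" given. I followed the images, and the key came out with no resistance.
- In the last view the rail end covered most of the pointer. That check therefore relies mainly on the earlier measurement of the tip and on the clamp's position.

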